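# Wedge open the dry-box hatch and fetch the lens barrel

### The arm

A 6-joint arm with a two-finger parallel gripper is mounted at the origin on the work surface. World frame = base frame: x ahead of the robot, y to its left, z up, the work surface at z = 0. Lengths are in m, angles in rad, forces in N, time in s.
With the tool pointing down it reaches from about 0.225 to 0.725 m from the base axis. Payload 3.1 kg.
Tool frame: the origin (TCP) lies midway between the tips of the shut fingers; the grasp point (between the pads) lies 19 mm behind it; z points along the fingers, y is the direction in which the jaws open and shut (so a half turn about z gives the same grasp; the last joint's range is limited). The gripper opens to 85 mm and grips with 20 to 120 N. Pads are 22 mm wide; open, the fingers measure 114 mm over their backs; the gripper's body (76 mm by 85 mm) begins 54 mm behind the grasp point. The pads swing forward as they close: fully open they stand 13 mm farther back than shut.
Start: joints at [1.14, 0.048, 0.099, 1.622, 0, 1.443], TCP at [0.157, 0.501, 0.231] pointing down, gripper open.
Joint ranges: [-2.91, 2.91], [-0.99, 1.94], [-1.21, 1.42], [-2.12, 2.29], [-1.49, 1.47], [-3.14, 3.14]. Speed limits (rad/s): [2.79, 2.79, 3.14, 3.14, 3.14, 3.14].

### API

Orientations are given as a 3x3 rotation matrix whose columns are the frame's x, y, z axes.
In Python, from bench import r gives the robot as it stands. The module is installed in compiled form; this text tells all that it offers.
- The arm moves only by the shell command python3 -m inch 'ROWS' [FORCE]. ROWS is JSON, a list of rows, each a list of 5 numbers: the finger opening in m, from 0 to 0.0854, then the shift along the tool's x, y, z in m, then the turn about the tool's z in rad. A call has 1 to 8 rows; each row is the pose to reach, as a shift and turn from the pose commanded when the call began, along the tool's axes at that moment; what a row does not reach only later rows make up. A row lasts 1/8 s, in which the tool goes at most 62.5 mm and 10.7 degrees, less where a joint would pass 70% of its speed; a pose out of reach is approached as far as the arm can. A call with a gripper value outside its range is refused whole. The fingers move at their own pace and stop on an object; FORCE is the grip in N (left out, the last holds). Time passes only in rows, so rows that repeat a pose let the fingers close. It gives the time, the measured TCP pose, the force and the opening at its end, in the units of the state.
- r.sense(): the state, without advancing time (a new reading comes with each control period).
- r.get_image(name): name is "scene" or "top"; returns the picture (480x640x3 uint8, blue, green, red); there is no depth.
- r.camera_params(name): a dict with "K" (3x3 intrinsics, pixels), "rvec" (rotation vector, rad) and "tvec" (3), from world to camera coordinates, as OpenCV has them. Camera axes: x right, y down, z forward; pixel columns grow to the right and rows downward; lengths in m; the calibration is good to about 2 mm. A picture is of the moment at which its call begins. camera_params takes no time and is no camera call.
- r.job_done(): hands the job in, once; it reports no verdict.
The state is a dict: "t": time; "joints": joint angles; "qvel": joint speeds; "joint_torque": joint torques, N m; "tcp_pos": TCP position; "tcp_rot": TCP orientation; "contact_force": force on the tool from outside, world axes, zero at the start; "ft_torque": the same for the moment, N m; "opening": finger opening in m.
Only numpy, scipy, OpenCV 4.12 (cv2) and the standard library are available. Lean on these libraries where they do the work, as an engineer would, in place of code of your own. Each camera call takes 0.05 s, during which the arm holds its last target.

### The job

The dry box has a sliding hatch that springs shut. Push the hatch open with the long white wedge, lay the wedge flat on the box's ledge between the end lip and the hatch's upright front plate so that it keeps the hatch open, and let go. Then lift the tall lens barrel out of the box and stand it upright in the middle of the round metal disc, leaving the hatch wedged open.

Things in the scene. Friction and masses are not known exactly. Their poses are not given: they have to be found in the camera images.
- wedge_center (a point): Loose white plastic door wedge, lying flat on the table at the robot's right; point half-way up its middle, 15 mm above its flat underside. 150 mm long (x), 30 wide (y); upright ends; height falls from 40 mm at the -x end to 20 at +x. 0.12 kg. Either end may face the hatch. A white straight bar nearby, 95 mm long, 30 high, is too short to be the prop.
- hatch (a joint): Travel (m) of the dry box's clear sliding hatch: 0 shut, 0.175 fully open, along +y of ledge (robot's left). A spring shuts it: 3 N shut, 5 N open. Its front edge carries an upright aluminium plate, 244 mm wide, 8 thick, from ledge height to 40 mm above; its face towards the lip is at y = 3 mm + travel from ledge, so the wedge laid between lip and plate holds it at 0.147.
- ledge (a point): Point on the fixed grey dry box's ledge, 75 mm above the table: on its centre line, at the foot of the end lip. x across the ledge (55 mm wide, x -27.5 to 27.5), y along it from the lip in the hatch's opening direction, z up. The ledge runs along the box side nearest the robot, open at its outer side. Lip: top of the end wall, 12 mm thick (y -12 to 0), 10 mm above the ledge.
- drybox: The box itself; origin at table height, 102.5 mm in +x and 163 mm in +y from ledge, same axes. Seen from ledge its compartment beside the ledge spans x 27.5 to 224.5 mm, then an 8 mm wall as high as the ledge; floor 70 mm below the ledge (5 mm above the table); with the wedge in place it is open above from y = 0 to 150 mm.
- barrel_center (a point): Centre, half-way up, of the loose black lens barrel: upright cylinder 40 mm in diameter, 60 mm high, 0.08 kg, z up, standing on the dry box's floor under the clear hatch, about 75 mm from the lip. A black ring of the same diameter, only 16 mm high, lies about 93 mm from it across the box and is not wanted; either may be nearer the ledge.
- disc_top (a point): Centre of the top face of the fixed round aluminium assembly disc, 110 mm in diameter, 12 mm high, on the table at the robot's right; z up.
Things that resemble listed ones, but are neither listed nor needed, are in the scene too. Leave any turquoise or yellow look-alike of the part that bears wedge_center alone.

How it is judged:
On the way, in this order (a step that is already met when the one before it is completed fails the run):
1. the wedge lies on the ledge and holds the hatch open, with the robot touching nothing (value of joint hatch above 0.138 m and x of wedge_center in the frame of ledge between -0.025 and 0.025 m and y of wedge_center in the frame of ledge between 0.06 and 0.095 m and z of wedge_center in the frame of ledge between 0.008 and 0.025 m and contact force between each of the fingers, the arm and anything else below 0.1 N), for 0.3 s.
2. the barrel is lifted out of the box while the wedge holds the hatch open (height (world z) of barrel_center above 0.1 m and value of joint hatch above 0.138 m and x of wedge_center in the frame of ledge between -0.025 and 0.025 m and y of wedge_center in the frame of ledge between 0.06 and 0.095 m and z of wedge_center in the frame of ledge between 0.008 and 0.025 m), for 0.1 s.
At the end, for the whole second after the job is handed in: The barrel stands upright (within 10 degrees) on the disc, its axis within 25 mm of the disc's centre; the wedge lies flat on the ledge (centre within 25 mm of the ledge's centre line and 60 to 95 mm from the lip) and the hatch is still open by more than 138 mm (value of joint hatch above 0.138 m and x of wedge_center in the frame of ledge between -0.025 and 0.025 m and y of wedge_center in the frame of ledge between 0.06 and 0.095 m and z of wedge_center in the frame of ledge between 0.008 and 0.025 m and horizontal distance between barrel_center and disc_top below 0.025 m and z of barrel_center in the frame of disc_top between 0.025 and 0.035 m and angle between barrel_center's own z axis and vertical below 0.17 rad); the robot touches nothing.
It also fails if it takes over 61 s, if anything falls off the work surface, if the arm or the gripper's body presses on something with over 40 N, if the wrist force passes 120 N, or if a joint passes its speed limit or range.

## Working session

There is one attempt and no reset: what is moved stays moved. The work goes in short steps, Python scripts to look and compute and a shell command to move; the robot and the scene stay as the last step left them, time stands still between calls to the robot, and variables do not carry over. Pictures are saved under pics/ and viewed, and the job is handed in when it is done.

```bash
mkdir -p pics; ls
python3 - <<'E'
from bench import r
import cv2
s=r.sense()
for k,v in s.items(): print(k,v)
for n in("scene","top"):
    cv2.imwrite(f"pics/{n}0.png",r.get_image(n)); print(n,r.camera_params(n))
E
```

```text
pics
t 0.0
joints [ 1.14022298e+00  4.87590472e-02  9.75849244e-02  1.62201332e+00
 -2.58180242e-05  1.44300406e+00]
qvel [ 7.40162892e-05 -1.12447852e-03 -7.55962774e-04  5.08205118e-04
 -9.56522255e-04 -1.51579949e-04]
joint_torque [-6.60170754e-04 -3.38781774e+01  3.20014000e+01  2.03518895e-02
 -3.95470988e-04 -2.77944707e-06]
tcp_pos [0.15629697 0.50054416 0.23010639]
tcp_rot [[-9.54510803e-01  2.98174743e-01 -9.74567989e-04]
 [ 2.98176205e-01  9.54508346e-01 -2.18364060e-03]
 [ 2.79126804e-04 -2.37490153e-03 -9.99997141e-01]]
contact_force [ 0.17082282 -0.06006579 -0.33382234]
ft_torque [-0.02534643 -0.03853792  0.0144638 ]
opening 0.08536870770741684
scene {'K': array([[610.98463559,   0.        , 308.57733525],
       [  0.        , 610.98463559, 245.0396009 ],
       [  0.        ,   0.        ,   1.        ]]), 'rvec': array([ 1.00999745,  2.61075976, -0.82849626]), 'tvec': array([ 0.43443148, -0.13169661,  1.32645214])}
top {'K': array([[465.66084852,   0.        , 330.31499826],
       [  0.        , 465.66084852, 242.81265158],
       [  0.        ,   0.        ,   1.        ]]), 'rvec': array([ 2.13739103, -2.19585052,  0.09940595]), 'tvec': array([-0.12001982,  0.50656845,  1.03628141])}
```

View pics/scene0.png

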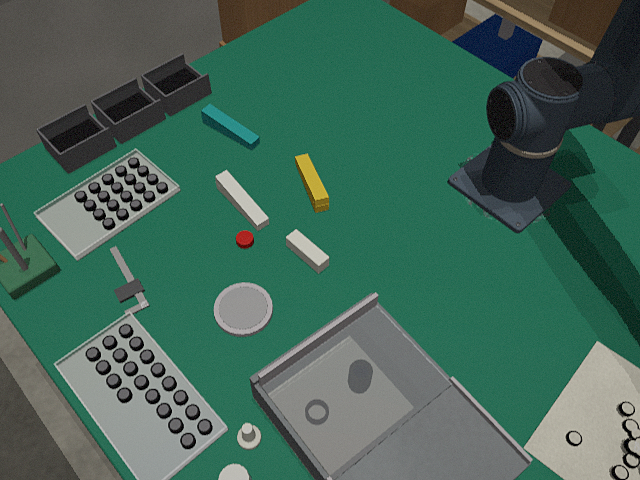

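View pics/top0.png

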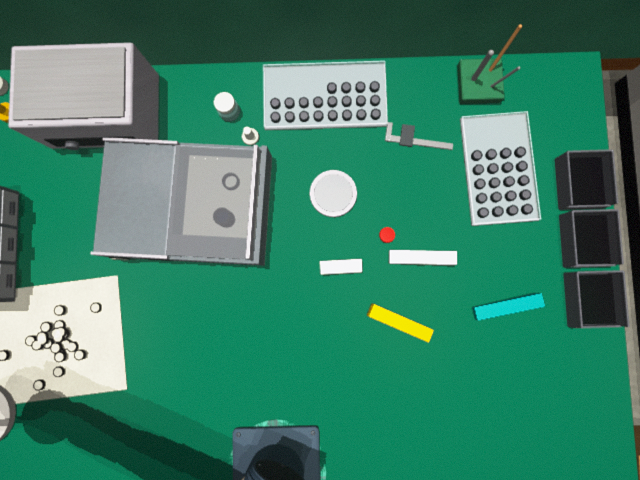

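Top view: the white long bar is at about (423,257), the short white bar at (341,267), the yellow one at (401,323) and the turquoise one at (509,307). The disc is at (333,193) and the red puck at (388,234). The box spans (95–270, 140–265), with a dark cylinder at (224,217) and a ring at (231,181). I'll enlarge the wedge and box regions.

```bash
cat > h.py <<'E'
import cv2, numpy as np
from bench import r
class Cam:
    def __init__(s,n):
        p=r.camera_params(n); s.K=np.array(p["K"]);s.R=cv2.Rodrigues(np.array(p["rvec"]))[0];s.t=np.array(p["tvec"]);s.c=-s.R.T@s.t
        s.P=s.K@np.c_[s.R,s.t]
    def ray(s,u): return s.R.T@np.linalg.inv(s.K)@np.array([u[0],u[1],1.])
    def at(s,u,z):
        d=s.ray(u); return s.c+d*(z-s.c[2])/d[2]
    def px(s,X):
        q=s.P@np.append(X,1.); return q[:2]/q[2]
S,T=Cam("scene"),Cam("top")
def tri(us,ut):
    X=cv2.triangulatePoints(S.P,T.P,np.array(us,float).reshape(2,1),np.array(ut,float).reshape(2,1))[:,0]
    return X[:3]/X[3]
def crop(name,img,x0,y0,x1,y1,k):
    cv2.imwrite(name,cv2.resize(img[y0:y1,x0:x1],None,fx=k,fy=k,interpolation=cv2.INTER_CUBIC))
E
python3 - <<'E'
from h import *
a=cv2.imread("pics/scene0.png");b=cv2.imread("pics/top0.png")
crop("pics/s_w.png",a,190,140,350,280,5)
crop("pics/t_w.png",b,300,170,480,300,4)
crop("pics/s_b.png",a,240,280,540,480,2.6)
crop("pics/t_b.png",b,85,130,285,275,4)
E
```

```text
(no output)
```

View pics/s_w.png

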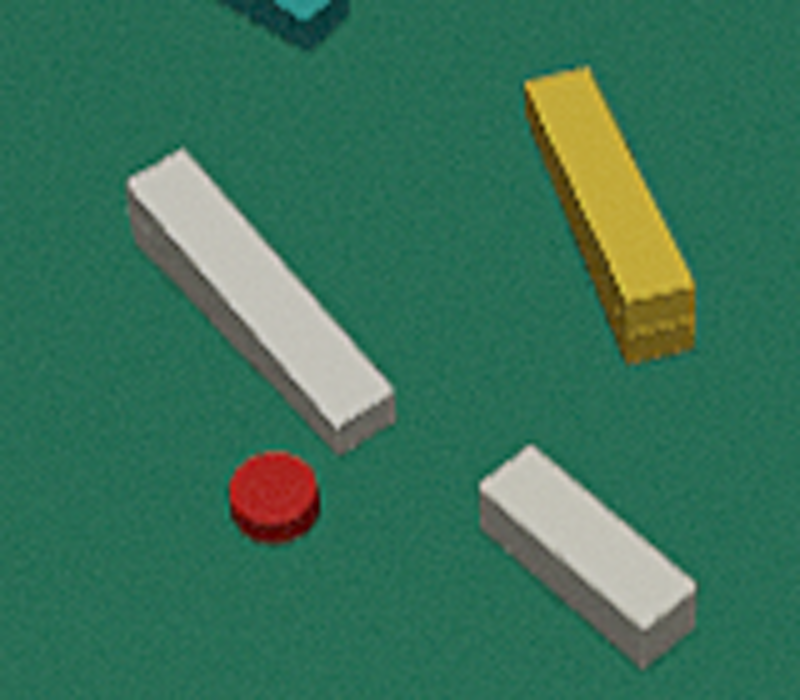

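View pics/t_w.png

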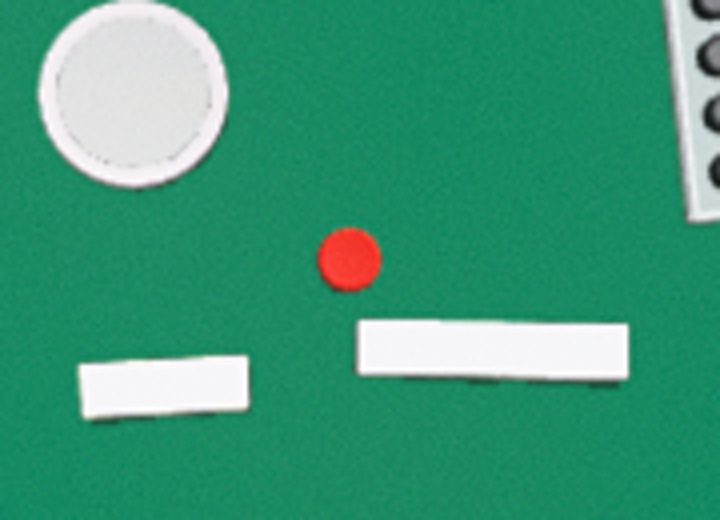

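View pics/s_b.png

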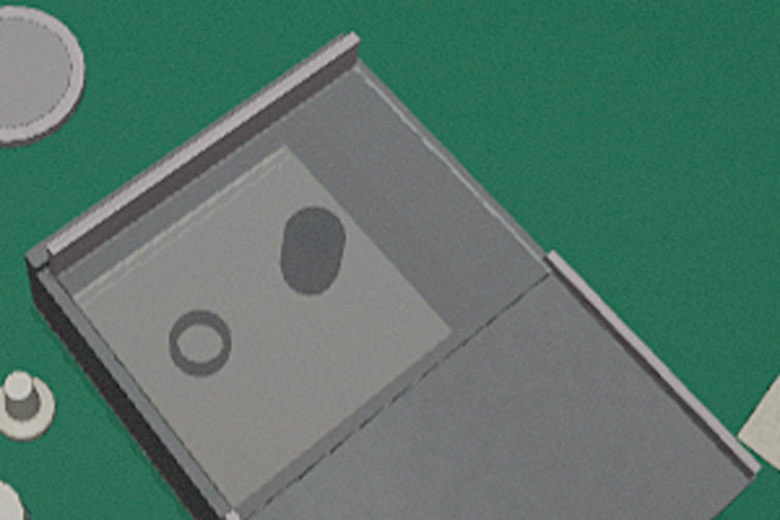

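View pics/t_b.png

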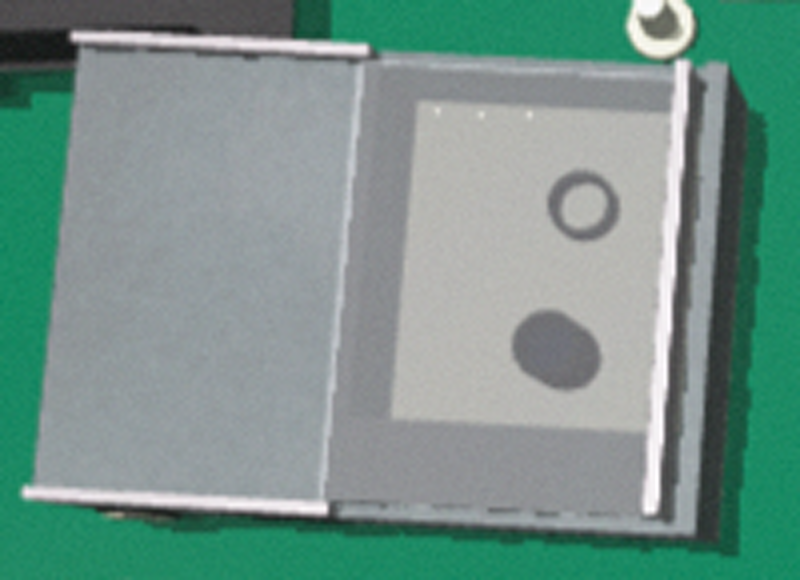

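The enlarged crops settle which part is which. The long white bar at scene (241,199) / top (423,257) is the wedge: it is long, and its side face is taller at the -y end. The short bar at scene (307,250) / top (341,267) has constant height, and the yellow and turquoise ones are look-alikes. The solid dark cylinder at top (224,217), on the ledge side, is the barrel; the ring is at top (231,181). Next I measure the positions.

Run:
```python
from h import *
a=cv2.imread("pics/scene0.png");b=cv2.imread("pics/top0.png")
def blobs(img,th,roi,smax):
    hsv=cv2.cvtColor(img,cv2.COLOR_BGR2HSV); m=((hsv[...,2]>th)&(hsv[...,1]<smax)).astype(np.uint8)
    z=np.zeros_like(m); x0,y0,x1,y1=roi; z[y0:y1,x0:x1]=m[y0:y1,x0:x1]
    return sorted(cv2.findContours(z,cv2.RETR_EXTERNAL,cv2.CHAIN_APPROX_NONE)[0],key=cv2.contourArea)[-1]
c=blobs(b,190,(380,240,470,272),80); rt=cv2.minAreaRect(c); pt=cv2.boxPoints(rt); print("top wedge",rt,pt)
c2=blobs(a,150,(200,160,280,235),60); rs=cv2.minAreaRect(c2); print("scene wedge top face",cv2.approxPolyDP(c2,2.5,True)[:,0].tolist(),rs)
for z in(.02,.03,.04): print(z,[T.at(p,z).round(4).tolist() for p in pt])
# disc
for im,C,roi,th in((b,T,(300,160,370,225),170),(a,S,(205,275,280,340),125)):
    e=cv2.fitEllipse(cv2.convexHull(blobs(im,th,roi,60))); print("disc",e,C.at(e[0],.012).round(4))
    globals()['d'+('t' if C is T else 's')]=e[0]
print("disc tri",tri(ds,dt))
# barrel dark
crop("pics/t_c1.png",b,230,135,285,160,14); crop("pics/t_c2.png",b,230,240,285,275,14)
crop("pics/s_c1.png",a,245,360,300,400,14); crop("pics/s_c2.png",a,345,285,400,325,14)
```

```text
top wedge ((422.9931335449219, 256.8150634765625), (66.26695251464844, 13.75761890411377), 1.2453643083572388) [[389.718   262.97214]
 [390.017   249.21776]
 [456.26828 250.65799]
 [455.96927 264.41235]]
scene wedge top face [[216, 175], [257, 225], [267, 218], [226, 170]] ((241.22454833984375, 196.86892700195312), (66.11592864990234, 13.743744850158691), 48.945186614990234)
0.02 [[0.4538, -0.2675, 0.02], [0.4852, -0.2694, 0.02], [0.4778, -0.4201, 0.02], [0.4465, -0.4177, 0.02]]
0.03 [[0.4533, -0.2663, 0.03], [0.4844, -0.2682, 0.03], [0.477, -0.4174, 0.03], [0.446, -0.4151, 0.03]]
0.04 [[0.4528, -0.2651, 0.04], [0.4835, -0.267, 0.04], [0.4763, -0.4148, 0.04], [0.4456, -0.4125, 0.04]]
disc ((332.7626953125, 192.722900390625), (46.334896087646484, 47.05466842651367), 82.30274200439453) [ 0.6215 -0.1424  0.012 ]
disc ((242.627197265625, 307.86383056640625), (51.79391860961914, 59.04664611816406), 77.43460845947266) [ 0.623  -0.1432  0.012 ]
disc tri [ 0.62240257 -0.14310684  0.01129027]
```

View pics/t_c1.png

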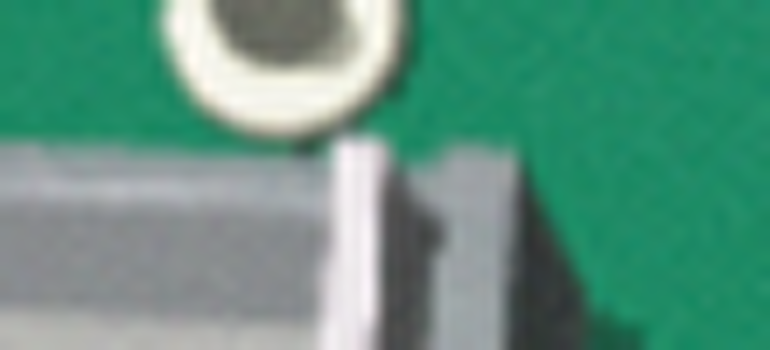

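View pics/t_c2.png

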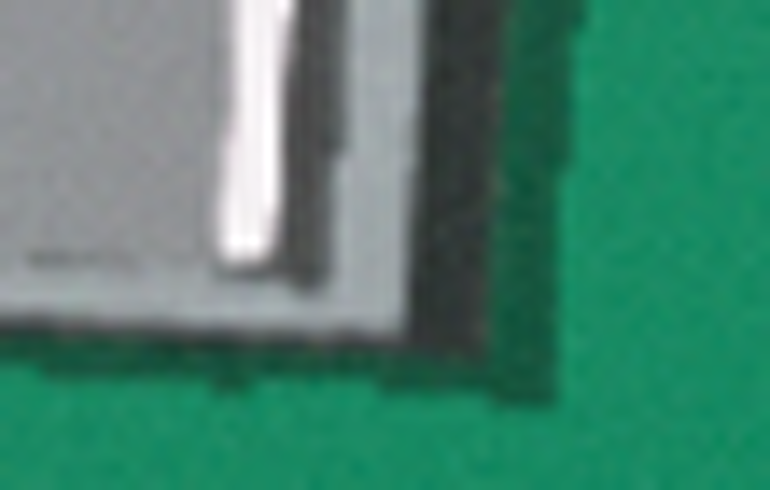

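View pics/s_c1.png

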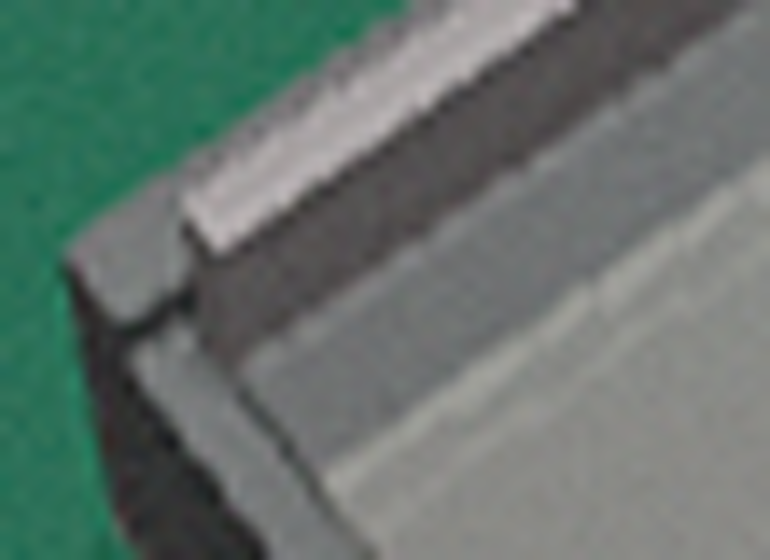

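View pics/s_c2.png

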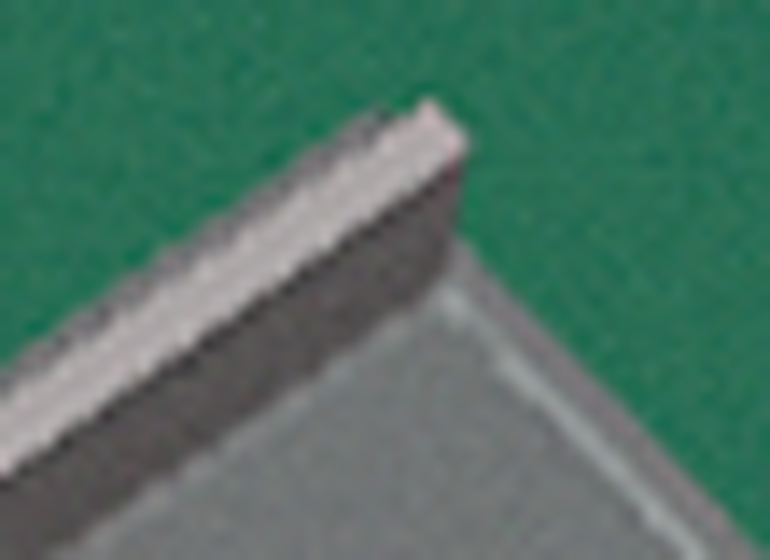

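Run:
```python
from h import *
def o(x0,y0,p): return (x0+(p[0]+.5)/14-.5, y0+(p[1]+.5)/14-.5)
tc1=lambda *p:o(230,135,p); tc2=lambda *p:o(230,240,p); sc1=lambda *p:o(245,360,p); sc2=lambda *p:o(345,285,p)
LF=tri(sc1(65,250),tc1(520,152)); print("lip outer far",LF)
LN=T.at(tc2(405,335),.085); print("lip outer near@85",LN, "75:",T.at(tc2(405,335),.075), "far@85",T.at(tc1(520,152),.085),S.at(sc1(65,250),.085))
PF1=tri(sc1(185,195),tc1(388,140));PN1=tri(sc2(430,97),tc2(278,262))
PF2=tri(sc1(220,250),tc1(332,140));PN2=tri(sc2(468,140),tc2(218,262))
print("plate",PF1,PN1,PF2,PN2)
for A,B in((PF1,PN1),(PF2,PN2),(LF,LN)):
    d=(A-B); print("len",np.linalg.norm(d[:2]),"ang",np.degrees(np.arctan2(d[1],d[0])))
# wedge corners, scene top face refined; tri with top view
W=[((257,225),(389.7,249.2)),]
pt=np.array([[389.718,262.97],[390.02,249.22],[456.27,250.66],[455.97,264.41]])
sp=[(267,218),(257,225),(216,175),(226,170)]
for s_,t_ in zip(sp,pt): print("wedge",s_,tri(s_,t_).round(4))
# bottoms
# barrel dark mask
for n,roi,Th in(("top",(205,195,245,235),130),("scene",(340,350,385,400),105)):
    im=cv2.imread(f"pics/{n}0.png"); g=cv2.cvtColor(im,cv2.COLOR_BGR2GRAY); x0,y0,x1,y1=roi
    m=(cv2.threshold(g[y0:y1,x0:x1],0,255,cv2.THRESH_BINARY_INV+cv2.THRESH_OTSU))
    c=max(cv2.findContours(m[1],cv2.RETR_EXTERNAL,cv2.CHAIN_APPROX_NONE)[0],key=cv2.contourArea)[:,0]+[x0,y0]
    print(n,m[0],cv2.boundingRect(c),cv2.fitEllipse(c)); rr=cv2.minAreaRect(c); print(rr)
    crop(f"pics/{n}_bar.png",im,x0-10,y0-10,x1+10,y1+10,9)
```

```text
lip outer far [ 7.16102226e-01 -3.66422934e-04  8.53806577e-02]
lip outer near@85 [0.45691469 0.0209678  0.085     ] 75: [0.45750825 0.02258848 0.075     ] far@85 [ 7.15907597e-01 -6.89350690e-06  8.50000000e-02] [ 7.16187545e-01 -7.05841375e-04  8.50000000e-02]
plate [0.70872515 0.01533147 0.1162136 ] [0.46672967 0.03454514 0.11528476] [0.70963967 0.02326496 0.1161075 ] [0.46763893 0.04253972 0.11611736]
len 0.24275703433078324 ang -4.5395799009166335
len 0.24276712258495448 ang -4.553852966213391
len 0.2600640843040744 ang -4.705518610943875
wedge (267, 218) [ 0.4555 -0.2694  0.0181]
wedge (257, 225) [ 0.4845 -0.2687  0.0211]
wedge (216, 175) [ 0.475  -0.4125  0.0455]
wedge (226, 170) [ 0.4467 -0.4139  0.0385]
top 149.0 (213, 208, 22, 20) ((223.58432006835938, 217.31234741210938), (17.26706314086914, 22.699779510498047), 119.0035400390625)
((223.69229125976562, 217.46151733398438), (22.74271011352539, 17.19570541381836), 33.6900634765625)
scene 117.0 (348, 359, 25, 35) ((359.6752624511719, 375.7825622558594), (23.930103302001953, 34.2846794128418), 9.279841423034668)
((359.5, 376.0), (23.730052947998047, 33.92809295654297), 11.309932708740234)
```

View pics/top_bar.png

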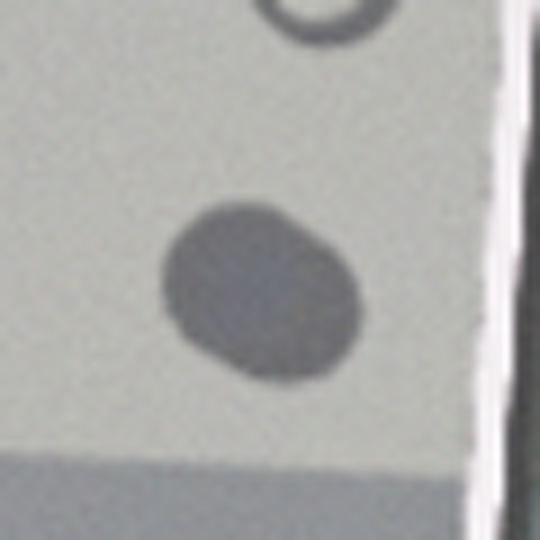

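View pics/scene_bar.png

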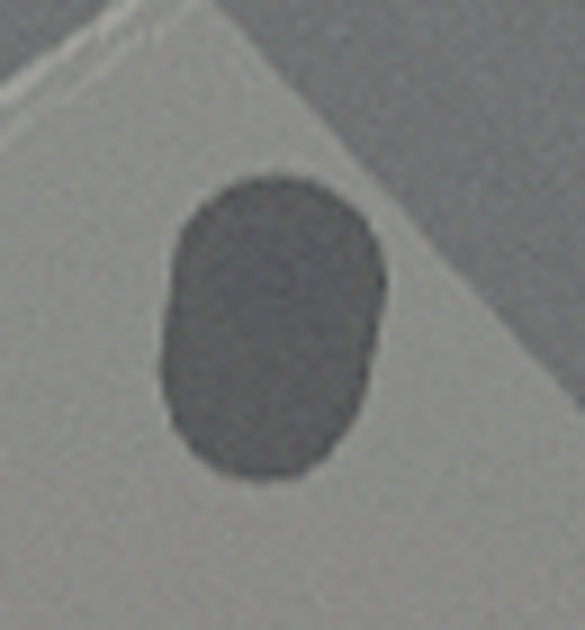

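Measured so far:
- **Ledge frame:** origin at about (0.485, 0.031), with its x axis turned -4.6°. The lip corners came out 260 mm apart and the plate at z ≈ 0.116.
- **Wedge:** about (0.465, -0.341), with the high end (z ≈ 0.04) towards -y and the low end (z ≈ 0.02) towards the hatch.
- **Disc top:** (0.622, -0.143, 0.011).

Now I move towards the wedge.

```bash
cat > go.py <<'E'
# usage: go.py x y z yaw_deg(of tool y): prints shift in tool axes and turn needed
import sys; from h import *
s=r.sense(); R=s["tcp_rot"]; x,y,z,yaw=map(float,sys.argv[1:5])
d=R.T@(np.array([x,y,z])-s["tcp_pos"]); cur=np.arctan2(R[1,1],R[0,1]); t=(cur-np.radians(yaw)+np.pi/2)%np.pi-np.pi/2
print("t",round(s["t"],2),"tcp",s["tcp_pos"].round(4),"yaw",np.degrees(cur).round(2),"open",round(s["opening"],4),"F",np.array(s["contact_force"]).round(2))
print("shift",d.round(4),"turn",round(t,4),"dist",np.linalg.norm(d).round(4))
E
python3 -m inch '[[0.085,-0.034,-0.0445,0,0.166],[0.085,-0.068,-0.089,0,0.332],[0.085,-0.102,-0.1335,0,0.498],[0.085,-0.136,-0.178,0,0.664],[0.085,-0.17,-0.2225,0,0.83],[0.085,-0.204,-0.267,0,0.996],[0.085,-0.238,-0.3115,0,1.162],[0.085,-0.272,-0.356,0,1.328]]' 60
python3 go.py 0.465 -0.341 0.10 -3.4
python3 - <<'E'
from h import *
b=tri((359.6,375.9),(223.6,217.4)); print("barrel",b)
L=np.array([.4853,.0306]);a=np.radians(-4.62);u=np.array([np.cos(a),np.sin(a)]);v=np.array([-u[1],u[0]])
print("barrel in ledge",(b[:2]-L)@u,(b[:2]-L)@v, "check plane",T.at((223.6,217.4),.035),S.at((359.6,375.9),.035))
for y in(-.085,.08): print(y,L+v*y)
E
```

```text
t: 1.1
tcp_pos: [0.3102, 0.0786, 0.231]
tcp_rot: [[0.065, 0.998, 0.001], [0.998, -0.065, 0.0], [0.0, 0.001, -1.0]]
contact_force: [0.7, -0.2, 0.4]
opening: 0.085
t 1.1 tcp [0.3102 0.0786 0.231 ] yaw -3.73 open 0.085 F [ 0.74 -0.22  0.39]
shift [-0.4086  0.1818  0.131 ] turn -0.0058 dist 0.466
barrel [0.56691638 0.10526633 0.03950389]
barrel in ledge 0.07533705406470972 0.08099766921606844 check plane [0.56678711 0.10722132 0.035     ] [0.56583051 0.10361799 0.035     ]
-0.085 [ 0.47845352 -0.05412382]
0.08 [0.49174375 0.11034007]
```

```bash
python3 -m inch '[[0.085,-0.051,0.0227,0.013,0],[0.085,-0.102,0.0454,0.026,0],[0.085,-0.153,0.068,0.039,0],[0.085,-0.204,0.091,0.052,0],[0.085,-0.255,0.1135,0.065,0],[0.085,-0.306,0.136,0.078,0],[0.085,-0.357,0.159,0.091,0],[0.085,-0.4085,0.182,0.105,0]]'
python3 -m inch '[[0.085,0,0,0,0.0],[0.085,0,0,0,0]]'
python3 go.py 0.465 -0.341 0.004 -3.4
python3 - <<'E'
from h import *
a=r.get_image("scene");b=r.get_image("top")
crop("pics/s1.png",a,170,120,330,260,5);crop("pics/t1.png",b,350,200,500,310,5)
E
```

```text
t: 2.1
tcp_pos: [0.4674, -0.3401, 0.1253]
tcp_rot: [[0.06, 0.998, -0.0], [0.998, -0.06, 0.001], [0.001, -0.0, -1.0]]
contact_force: [1.4, 0.2, 0.4]
opening: 0.0855
t: 2.35
tcp_pos: [0.4666, -0.3378, 0.1255]
tcp_rot: [[0.06, 0.998, -0.002], [0.998, -0.06, 0.002], [0.002, -0.002, -1.0]]
contact_force: [0.8, 0.5, -0.0]
opening: 0.0853
t 2.35 tcp [ 0.4666 -0.3378  0.1255] yaw -3.45 open 0.0853 F [ 0.79  0.47 -0.  ]
shift [-0.0035 -0.0011  0.1215] turn -0.0009 dist 0.1215
```

View pics/s1.png

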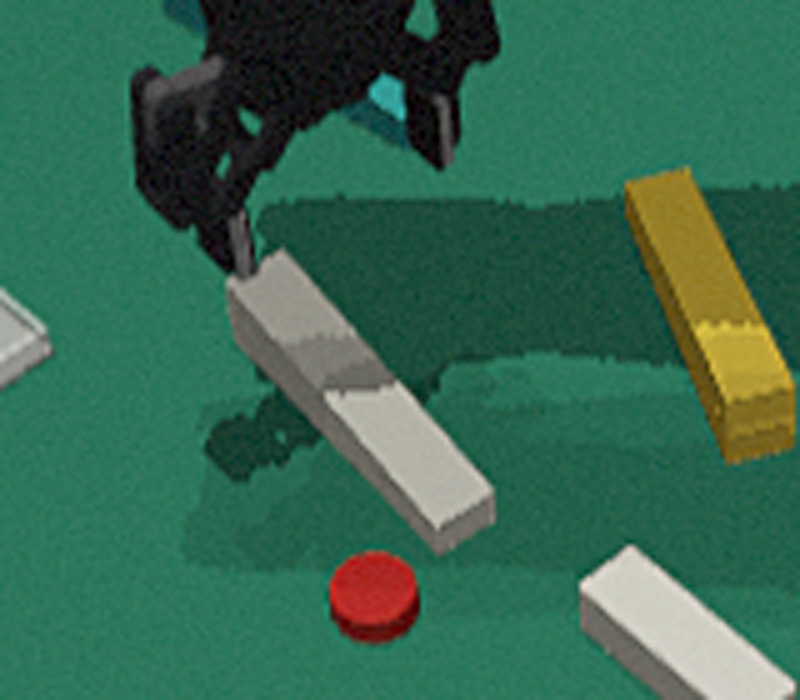

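View pics/t1.png

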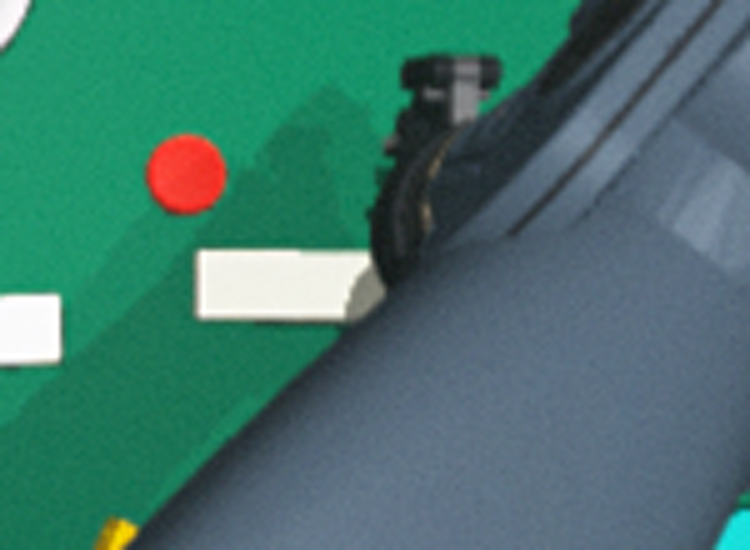

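The fingers straddle the wedge (scene crop around (360,390)) and the red puck at top (388,234) is clear of them. Descending and gripping.

```bash
python3 -m inch '[[0.085,-0.0035,-0.001,0.04,0],[0.085,-0.0035,-0.001,0.08,0],[0.085,-0.0035,-0.001,0.105,0],[0.085,-0.0035,-0.001,0.121,0],[0.085,-0.0035,-0.001,0.121,0],[0.085,-0.0035,-0.001,0.121,0]]'
python3 -m inch '[[0.02,0,0,0,0],[0.02,0,0,0,0],[0.02,0,0,0,0],[0.02,0,0,0,0],[0.02,0,0,0,0],[0.02,0,0,0,0]]' 60
python3 go.py 0.465 -0.341 0.004 -3.4
```

```text
t: 3.2
tcp_pos: [0.467, -0.3425, 0.0072]
tcp_rot: [[0.06, 0.998, 0.002], [0.998, -0.06, -0.002], [-0.002, 0.002, -1.0]]
contact_force: [0.2, 0.2, 0.1]
opening: 0.0848
t: 3.95
tcp_pos: [0.4664, -0.3424, 0.006]
tcp_rot: [[0.06, 0.998, 0.001], [0.998, -0.06, -0.001], [-0.001, 0.001, -1.0]]
contact_force: [-0.2, -0.5, 3.0]
opening: 0.0292
t 3.95 tcp [ 0.4664 -0.3424  0.006 ] yaw -3.44 open 0.0292 F [-0.24 -0.51  2.99]
shift [ 0.0013 -0.0015  0.002 ] turn -0.0007 dist 0.0028
```

```bash
python3 -m inch '[[0.02,0,0,-0.02,0],[0.02,0,0,-0.06,0],[0.02,0,0,-0.1,0],[0.02,0,0,-0.14,0],[0.02,0,0,-0.14,0],[0.02,0,0,-0.14,0]]'
python3 go.py 0.478 -0.065 0.145 -4.62
python3 - <<'E'
from h import *
a=r.get_image("scene")
crop("pics/s2.png",a,150,60,310,200,5)
E
```

```text
t: 4.7
tcp_pos: [0.4654, -0.3413, 0.1437]
tcp_rot: [[0.06, 0.998, -0.002], [0.998, -0.06, 0.002], [0.002, -0.002, -1.0]]
contact_force: [-0.6, 0.4, -2.6]
opening: 0.0291
t 4.7 tcp [ 0.4654 -0.3413  0.1437] yaw -3.44 open 0.0291 F [-0.56  0.43 -2.58]
shift [ 0.2766 -0.004  -0.0008] turn 0.0206 dist 0.2766
```

View pics/s2.png

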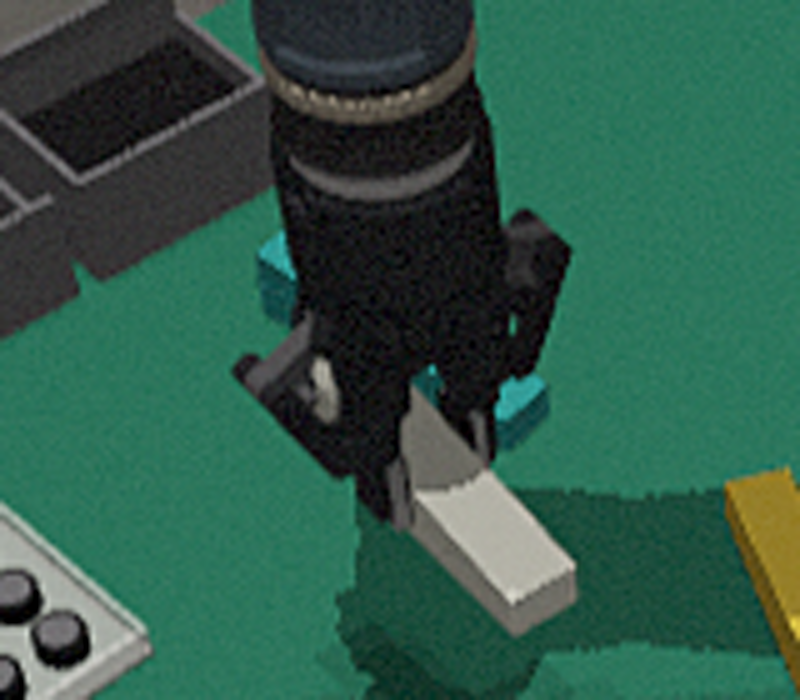

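The wedge is held, its low end at crop (545,587) pointing to the hatch. I'll check the end's offset from the TCP and the tilt.

```bash
python3 - <<'E'
from h import *
s=r.sense();p=s["tcp_pos"];R=s["tcp_rot"]
for q,z in(((575,570),.1577),((515,605),.1577),((575,605),.1377),((515,635),.1377)):
    X=S.at((150+(q[0]+.5)/5-.5,60+(q[1]+.5)/5-.5),z); print(R.T@(X-p))
E
python3 -m inch '[[0.02,0.045,-0.001,0,0.0],[0.02,0.095,-0.002,0,0.01],[0.02,0.145,-0.003,0,0.02],[0.02,0.195,-0.004,0,0.02],[0.02,0.235,-0.004,0,0.02],[0.02,0.265,-0.004,0,0.02],[0.02,0.265,-0.004,0,0.02],[0.02,0.265,-0.004,0,0.02]]'
python3 go.py 0.4785 -0.055 0.095 -4.62
python3 - <<'E'
from h import *
a=r.get_image("scene");b=r.get_image("top"); cv2.imwrite("pics/t3f.png",b)
crop("pics/s3.png",a,180,190,400,355,3.6);crop("pics/t3.png",b,220,130,400,290,4)
E
```

```text
[ 0.07518597 -0.01250996 -0.01459438]
[ 0.0751985   0.01489078 -0.01468243]
[ 0.07410772 -0.01182222  0.00540066]
[0.07201116 0.01445302 0.00531049]
t: 5.75
tcp_pos: [0.477, -0.0773, 0.1438]
tcp_rot: [[0.08, 0.997, -0.003], [0.997, -0.08, 0.0], [-0.0, -0.003, -1.0]]
contact_force: [-0.2, -0.2, -1.2]
opening: 0.029
t 5.75 tcp [ 0.477  -0.0773  0.1438] yaw -4.58 open 0.029 F [-0.25 -0.24 -1.18]
shift [ 0.0224 -0.0002  0.0488] turn 0.0007 dist 0.0536
```

View pics/s3.png

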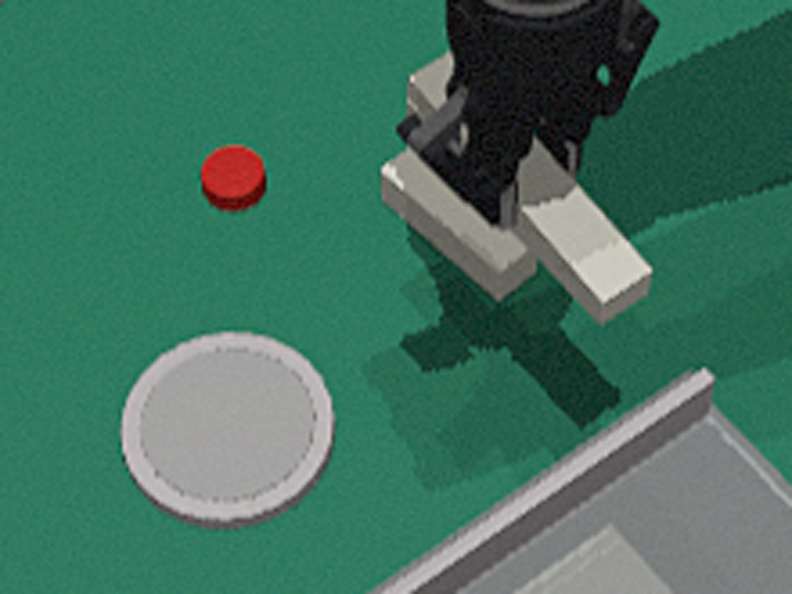

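View pics/t3.png

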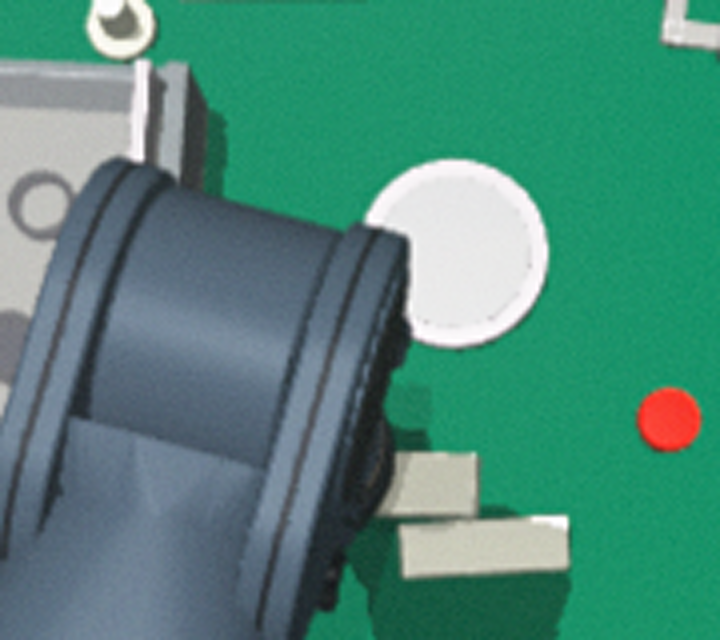

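```bash
python3 -m inch '[[0.02,0,0,0.03,0],[0.02,0,0,0.049,0],[0.02,0,0,0.049,0],[0.02,0.015,0,0.049,0],[0.02,0.025,0,0.049,0],[0.02,0.025,0,0.049,0]]'
python3 go.py 0.4785 -0.055 0.0945 -4.62
python3 - <<'E'
from h import *
a=r.get_image("scene")
crop("pics/s4.png",a,240,200,420,335,4.4)
E
```

```text
t: 6.6
tcp_pos: [0.4806, -0.0514, 0.0973]
tcp_rot: [[0.078, 0.997, 0.002], [0.997, -0.078, -0.0], [-0.0, 0.002, -1.0]]
contact_force: [0.6, 0.9, -1.6]
opening: 0.0289
t 6.6 tcp [ 0.4806 -0.0514  0.0973] yaw -4.48 open 0.0289 F [ 0.63  0.87 -1.61]
shift [-0.0038 -0.0018  0.0028] turn 0.0025 dist 0.0051
```

View pics/s4.png

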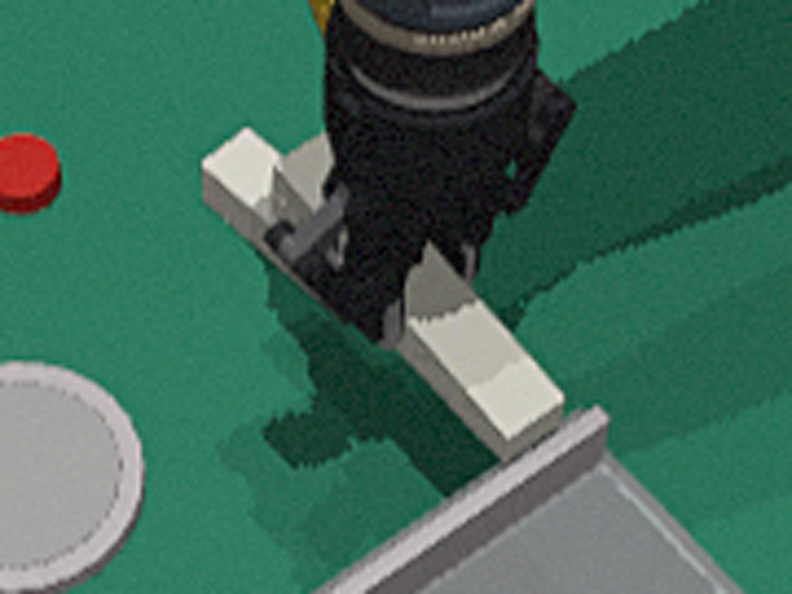

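The wedge's low end, at crop (530,430), is right behind the plate, centred on the ledge and above the lip. Pushing now.

```bash
python3 -m inch '[[0.02,0.01,-0.002,0.0025,0.002],[0.02,0.03,-0.002,0.0025,0.002],[0.02,0.055,-0.002,0.0025,0.002],[0.02,0.08,-0.002,0.0025,0.002],[0.02,0.105,-0.002,0.0025,0.002],[0.02,0.13,-0.002,0.0025,0.002],[0.02,0.15,-0.002,0.0025,0.002],[0.02,0.15,-0.002,0.0025,0.002]]'
python3 go.py 0.4917 0.1125 0.0845 -4.62
python3 - <<'E'
from h import *
a=r.get_image("scene");b=r.get_image("top")
crop("pics/s5.png",a,240,240,540,480,2.6);crop("pics/t5.png",b,85,130,300,290,3.6)
E
```

```text
t: 7.65
tcp_pos: [0.4902, 0.0971, 0.094]
tcp_rot: [[0.081, 0.997, 0.001], [0.997, -0.081, -0.003], [-0.003, 0.001, -1.0]]
contact_force: [0.2, -4.1, 0.1]
opening: 0.029
t 7.65 tcp [0.4902 0.0971 0.094 ] yaw -4.66 open 0.029 F [ 0.23 -4.09  0.1 ]
shift [0.0155 0.0002 0.0094] turn -0.0006 dist 0.0181
```

View pics/s5.png

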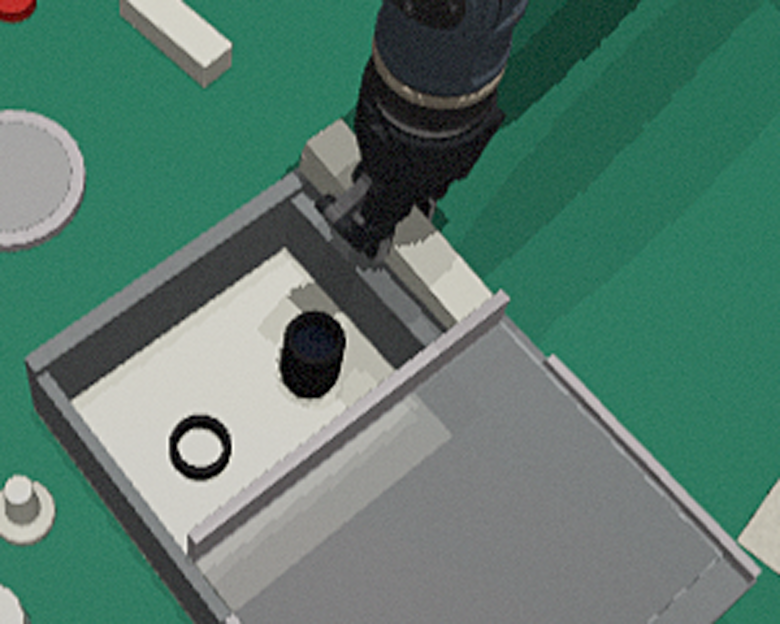

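View pics/t5.png

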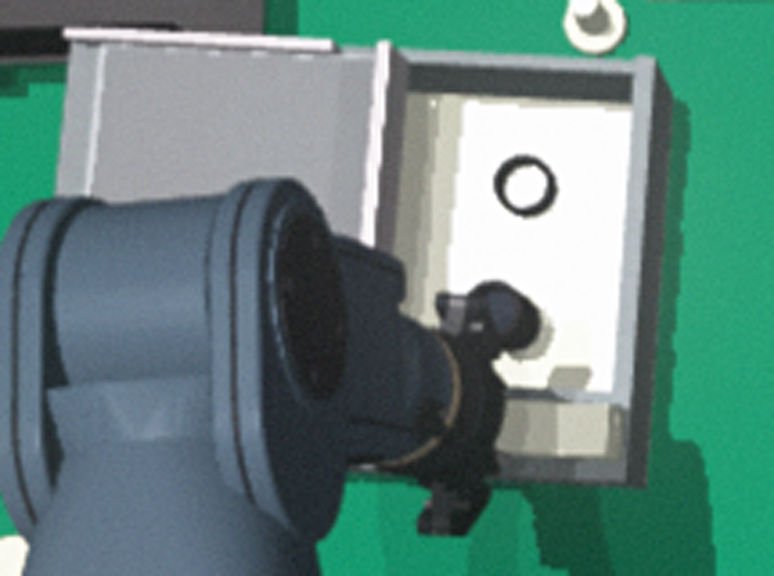

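```bash
python3 -m inch '[[0.02,0.008,0,0,0],[0.02,0.017,0,0,0],[0.02,0.017,0,0,0],[0.02,0.017,0,0,0]]'
python3 go.py 0.4917 0.1125 0.0815 -4.62
python3 - <<'E'
from h import *
a=r.get_image("scene");b=r.get_image("top")
crop("pics/s6.png",a,330,270,450,370,6.5);crop("pics/t6.png",b,190,220,290,275,7.5)
E
```

```text
t: 8.25
tcp_pos: [0.4914, 0.1133, 0.0939]
tcp_rot: [[0.083, 0.997, 0.0], [0.997, -0.083, -0.001], [-0.001, 0.0, -1.0]]
contact_force: [0.1, -4.9, -0.1]
opening: 0.0291
t 8.25 tcp [0.4914 0.1133 0.0939] yaw -4.77 open 0.0291 F [ 0.12 -4.95 -0.07]
shift [-0.0007  0.0003  0.0124] turn -0.0026 dist 0.0124
```

View pics/s6.png

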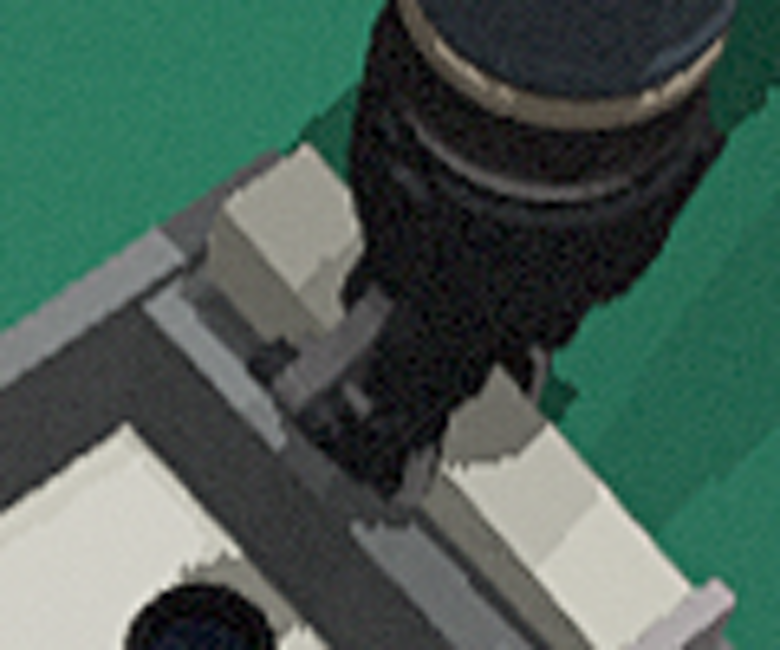

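View pics/t6.png

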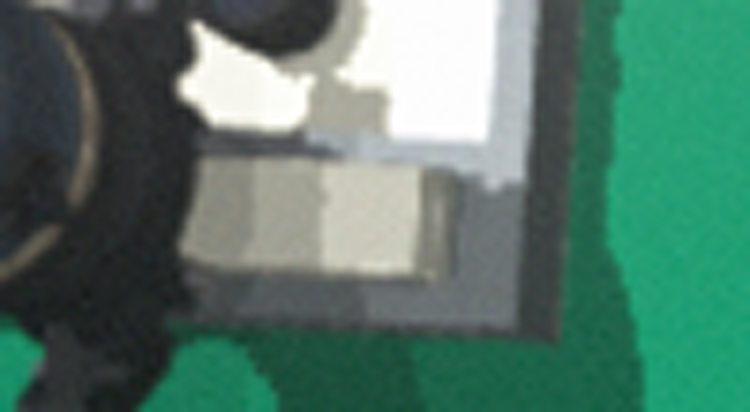

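The tail end of the wedge (top crop x≈455) is about 7 mm inside the lip's inner edge (≈480). Lowering.

```bash
python3 -m inch '[[0.02,0,0,0.005,-0.002],[0.02,0,0,0.01,-0.002],[0.02,0,0,0.0125,-0.002],[0.02,0,0,0.0125,-0.002],[0.02,0,0,0.0125,-0.002]]'
python3 go.py 0.4917 0.1125 0.0815 -4.62
python3 - <<'E'
from h import *
a=r.get_image("scene");b=r.get_image("top")
crop("pics/s7.png",a,330,270,450,370,6.5);crop("pics/t7.png",b,190,220,290,275,7.5)
E
```

```text
t: 8.98
tcp_pos: [0.4911, 0.1135, 0.0814]
tcp_rot: [[0.081, 0.997, -0.0], [0.997, -0.081, -0.001], [-0.001, -0.0, -1.0]]
contact_force: [0.8, -5.5, 0.2]
opening: 0.0291
t 8.97 tcp [0.4911 0.1135 0.0814] yaw -4.63 open 0.0291 F [ 0.8  -5.47  0.21]
shift [-0.001   0.0007 -0.0001] turn -0.0002 dist 0.0012
```

View pics/s7.png

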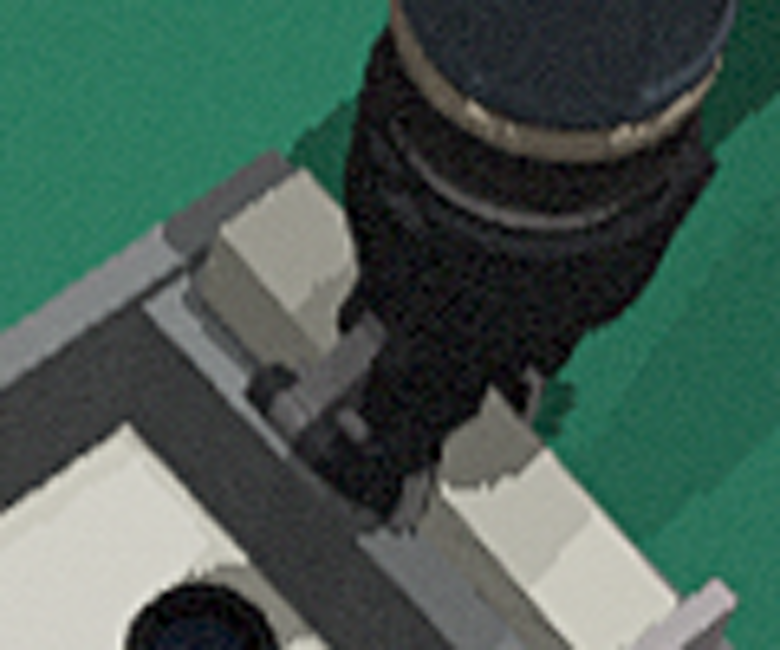

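View pics/t7.png

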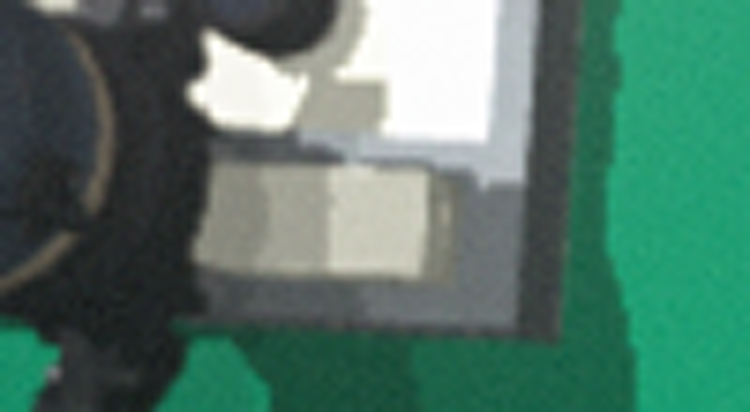

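```bash
python3 -m inch '[[0.02,0,0,0.001,0],[0.02,0,0,0.0015,0],[0.02,0,0,0.0015,0]]'
python3 -m inch '[[0.02,-0.003,0,0,0],[0.02,-0.006,0,0,0],[0.02,-0.006,0,0,0],[0.02,-0.006,0,0,0]]'
python3 - <<'E'
from h import *
a=r.get_image("scene");b=r.get_image("top")
crop("pics/s8.png",a,330,270,450,370,6.5);crop("pics/t8.png",b,190,220,290,275,7.5)
E
```

```text
t: 9.45
tcp_pos: [0.4911, 0.1136, 0.0809]
tcp_rot: [[0.081, 0.997, 0.0], [0.997, -0.081, -0.001], [-0.001, 0.0, -1.0]]
contact_force: [-2.7, -5.3, 3.9]
opening: 0.0288
t: 9.95
tcp_pos: [0.4909, 0.109, 0.0809]
tcp_rot: [[0.079, 0.997, 0.001], [0.997, -0.079, 0.002], [0.002, 0.001, -1.0]]
contact_force: [-2.0, -1.1, 6.1]
opening: 0.0289
```

View pics/s8.png

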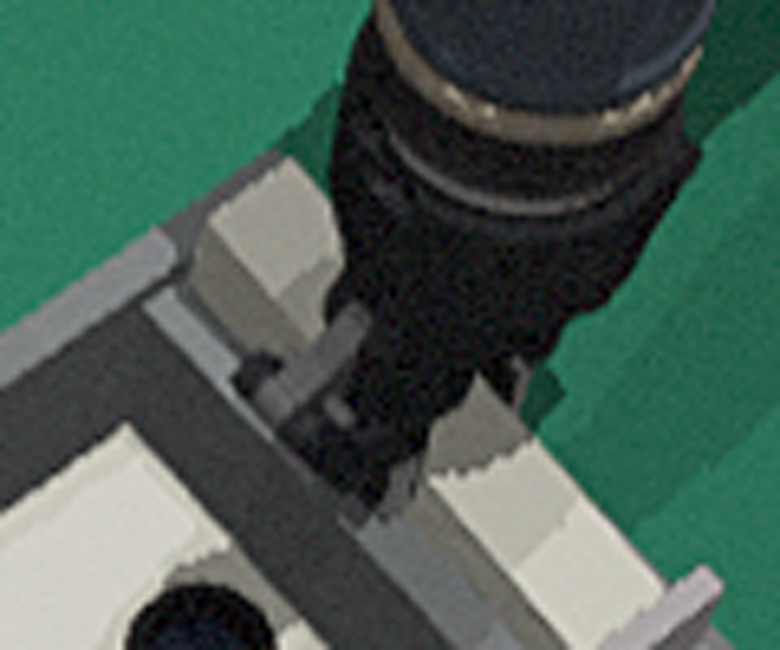

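View pics/t8.png

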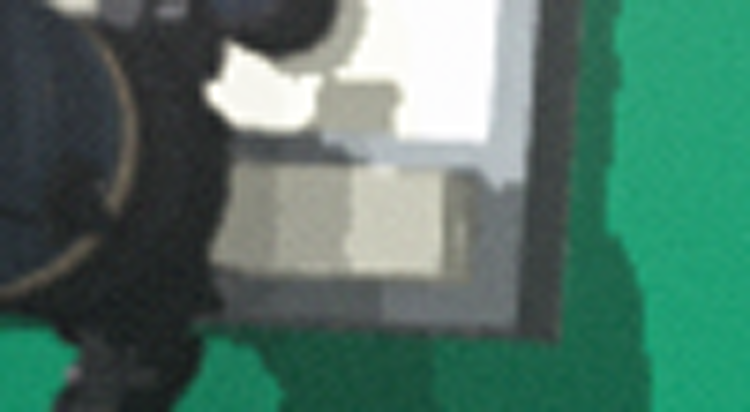

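The wedge is seated on the ledge (Fz ≈ 6 N) with its tail almost at the lip. Releasing partway, to 50 mm, and pausing.

```bash
python3 -m inch '[[0.035,0,0,0,0],[0.045,0,0,0,0],[0.052,0,0,0,0],[0.052,0,0,0,0],[0.052,0,0,0,0],[0.052,0,0,0,0],[0.052,0,0,0,0]]'
python3 -m inch '[[0.052,0,0,-0.01,0],[0.052,0,0,-0.03,0],[0.052,0,0,-0.06,0],[0.052,0,0,-0.1,0],[0.052,0,0,-0.14,0],[0.052,0,0,-0.14,0],[0.052,0,0,-0.14,0]]'
python3 go.py 0.491 0.109 0.22 -4.62
python3 - <<'E'
from h import *
a=r.get_image("scene");b=r.get_image("top"); cv2.imwrite("pics/sc9.png",a); cv2.imwrite("pics/tp9.png",b)
crop("pics/s9.png",a,240,240,540,480,2.6);crop("pics/t9.png",b,85,130,300,290,3.6)
E
```

```text
t: 10.92
tcp_pos: [0.4908, 0.1084, 0.0798]
tcp_rot: [[0.08, 0.997, 0.0], [0.997, -0.08, 0.0], [0.0, 0.0, -1.0]]
contact_force: [-0.7, -0.2, 0.3]
opening: 0.0519
t: 11.8
tcp_pos: [0.4909, 0.1084, 0.2201]
tcp_rot: [[0.08, 0.997, 0.001], [0.997, -0.08, 0.0], [0.0, 0.001, -1.0]]
contact_force: [-0.7, -0.7, -0.3]
opening: 0.052
t 11.8 tcp [0.4909 0.1084 0.2201] yaw -4.59 open 0.052 F [-0.66 -0.66 -0.27]
shift [0.0006 0.     0.0001] turn 0.0006 dist 0.0006
```

View pics/s9.png

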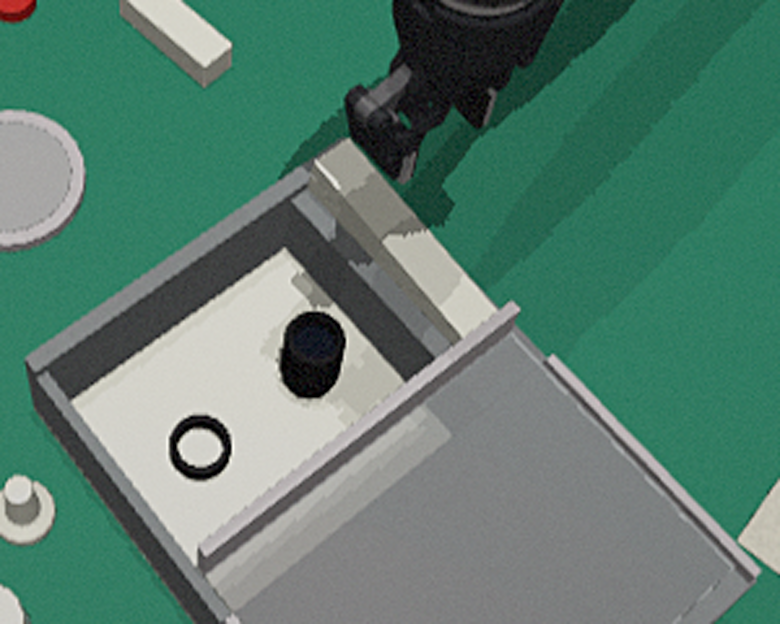

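View pics/t9.png

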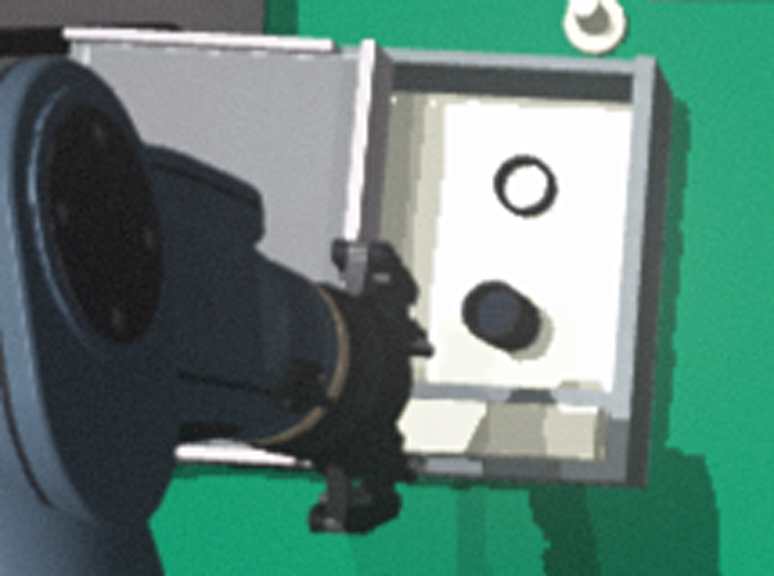

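The wedge lies flat between lip and plate and holds the hatch (plate across scene crop (355,430), wedge between (330,165) and (470,330)). The barrel is at scene crop (312,352) / top crop (500,315), the ring at (200,447) / (525,185). Next I measure the barrel and the hatch.

Run:
```python
from h import *
a=cv2.imread("pics/sc9.png");b=cv2.imread("pics/tp9.png")
L=np.array([.4853,.0306]);an=np.radians(-4.62);u=np.array([np.cos(an),np.sin(an)]);v=np.array([-u[1],u[0]])
ctr={}
for n,im,roi,th in(("s",a,(342,352,378,398),60),("t",b,(208,202,240,233),75)):
    x0,y0,x1,y1=roi; g=cv2.cvtColor(im,cv2.COLOR_BGR2GRAY)[y0:y1,x0:x1]
    m=(g<th).astype(np.uint8); c=max(cv2.findContours(m,cv2.RETR_EXTERNAL,cv2.CHAIN_APPROX_NONE)[0],key=cv2.contourArea)[:,0]+[x0,y0]
    rr=cv2.minAreaRect(c); e=cv2.fitEllipse(c); print(n,rr,e); ctr[n]=rr[0]
    crop(f"pics/bar_{n}.png",im,x0-15,y0-15,x1+15,y1+15,8)
X=tri(ctr["s"],ctr["t"]); print("barrel",X,"ledge uv",(X[:2]-L)@u,(X[:2]-L)@v)
P=S.at((240+518/2.6,240+305/2.6),.115);print("plate near-end lipside? uv",(P[:2]-L)@u,(P[:2]-L)@v)
P=S.at((240+197/2.6,240+548/2.6),.115);print("plate far-end uv",(P[:2]-L)@u,(P[:2]-L)@v)
```

```text
s ((360.0, 376.0), (32.0, 24.0), 90.0) ((359.6022644042969, 375.8752136230469), (23.48021697998047, 33.442657470703125), 9.994175910949707)
t ((223.800048828125, 217.40003967285156), (20.57182502746582, 15.205260276794434), 26.56505012512207) ((223.71632385253906, 217.410400390625), (14.311921119689941, 19.841503143310547), 121.36055755615234)
barrel [0.56657363 0.10542164 0.03883926] ledge uv 0.07498291136842784 0.0811248710565591
plate near-end lipside? uv -0.01882649080846224 0.15500603176478775
plate far-end uv 0.2259002453172546 0.15068246380149725
```

View pics/bar_t.png

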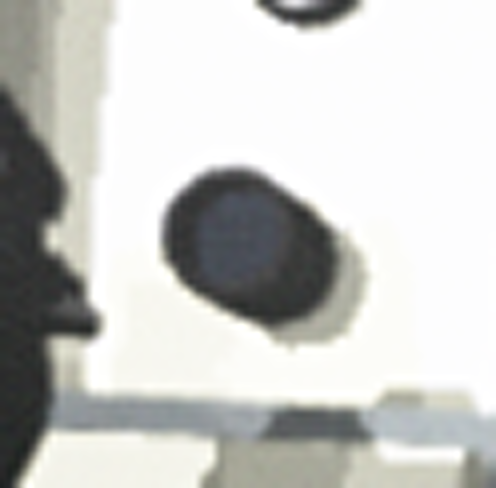

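View pics/bar_s.png

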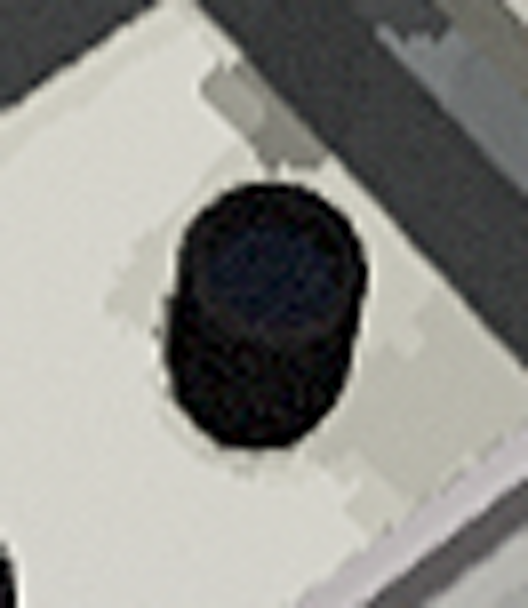

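```bash
python3 -m inch '[[0.075,0,0.01,0,-0.18],[0.075,0.001,0.02,0,-0.36],[0.075,0.001,0.03,0,-0.54],[0.075,0.002,0.04,0,-0.72],[0.075,0.002,0.05,0,-0.9],[0.075,0.003,0.06,0,-1.08],[0.075,0.003,0.07,0,-1.26],[0.075,0.003,0.0755,0,-1.44]]'
python3 -m inch '[[0.075,0,0,0,-0.13],[0.075,0,0,0,-0.13],[0.075,0,0,0,-0.13]]'
python3 go.py 0.5663 0.1055 0.12 85.4
```

```text
t: 12.9
tcp_pos: [0.5658, 0.1052, 0.2177]
tcp_rot: [[-0.979, 0.204, -0.003], [0.204, 0.979, -0.0], [0.003, -0.001, -1.0]]
contact_force: [0.0, -0.1, -0.5]
opening: 0.075
t: 13.28
tcp_pos: [0.5658, 0.1054, 0.2189]
tcp_rot: [[-0.997, 0.082, -0.002], [0.082, 0.997, -0.0], [0.002, -0.0, -1.0]]
contact_force: [0.6, 0.5, -0.2]
opening: 0.0753
t 13.28 tcp [0.5658 0.1054 0.2189] yaw 85.27 open 0.0753 F [ 0.57  0.48 -0.24]
shift [-0.0007  0.0002  0.0989] turn -0.0023 dist 0.0989
```

```bash
python3 -m inch '[[0.075,-0.0005,0,0.04,0],[0.075,-0.0005,0,0.08,0],[0.075,-0.0005,0,0.11,0],[0.075,-0.0005,0,0.13,0],[0.075,-0.0005,0,0.13,0]]'
python3 go.py 0.5663 0.1055 0.028 85.4
python3 - <<'E'
from h import *
a=r.get_image("scene");b=r.get_image("top")
crop("pics/s10.png",a,290,280,450,420,5);crop("pics/t10.png",b,170,180,290,280,6)
E
```

```text
t: 13.9
tcp_pos: [0.5646, 0.1052, 0.0872]
tcp_rot: [[-0.997, 0.082, -0.005], [0.082, 0.997, -0.0], [0.005, -0.001, -1.0]]
contact_force: [-0.1, 0.2, 0.5]
opening: 0.0749
t 13.9 tcp [0.5646 0.1052 0.0872] yaw 85.31 open 0.0749 F [-0.12  0.24  0.47]
shift [-0.002   0.0005  0.0592] turn -0.0015 dist 0.0593
```

View pics/s10.png

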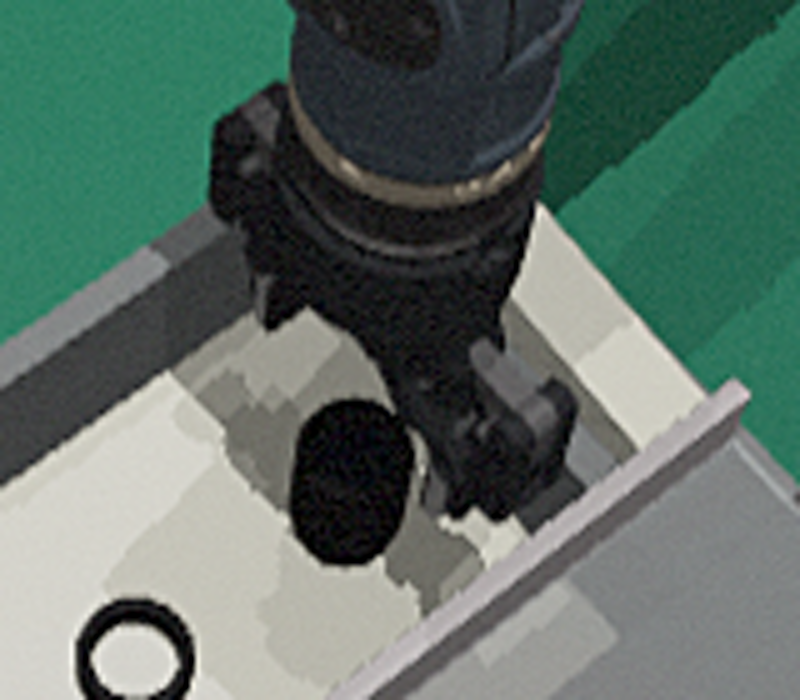

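View pics/t10.png

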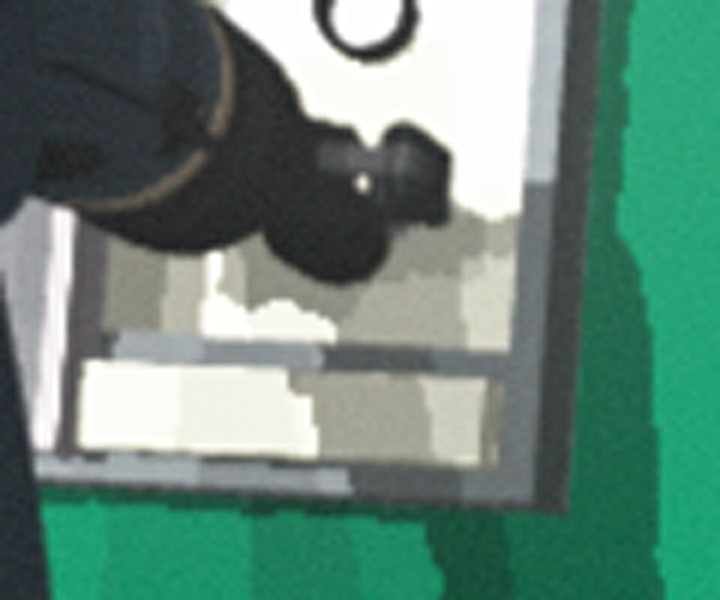

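The wedge's whole outline (top crop (80–500, 360–465)) is clear of the hand and the fingers straddle the barrel. Descending and gripping.

```bash
python3 -m inch '[[0.075,-0.001,0,0.02,0],[0.075,-0.001,0,0.04,0],[0.075,-0.001,0,0.055,0],[0.075,-0.001,0,0.059,0],[0.075,-0.001,0,0.059,0]]'
python3 -m inch '[[0.03,0,0,0,0],[0.03,0,0,0,0],[0.03,0,0,0,0],[0.03,0,0,0,0],[0.03,0,0,0,0],[0.03,0,0,0,0]]' 40
python3 go.py 0.5663 0.1055 0.028 85.4
```

```text
t: 14.62
tcp_pos: [0.5677, 0.1046, 0.0307]
tcp_rot: [[-0.997, 0.081, -0.0], [0.081, 0.997, -0.001], [0.0, -0.001, -1.0]]
contact_force: [-0.0, -5.3, -1.7]
opening: 0.0753
t: 15.38
tcp_pos: [0.5686, 0.1058, 0.0317]
tcp_rot: [[-0.997, 0.08, 0.002], [0.08, 0.997, 0.001], [-0.002, 0.001, -1.0]]
contact_force: [1.2, 1.9, 4.9]
opening: 0.039
t 15.38 tcp [0.5686 0.1058 0.0317] yaw 85.39 open 0.039 F [1.21 1.9  4.87]
shift [ 0.0022 -0.0005  0.0037] turn -0.0001 dist 0.0044
```

A -5.3 N force along y appeared during the descent, so I'll look at the hatch and wedge before lifting.

Run:
```python
from h import *
a=r.get_image("scene");b=r.get_image("top")
crop("pics/s11.png",a,290,270,450,410,5);crop("pics/t11.png",b,150,180,290,280,5.5)
```

```text
(no output)
```

View pics/s11.png

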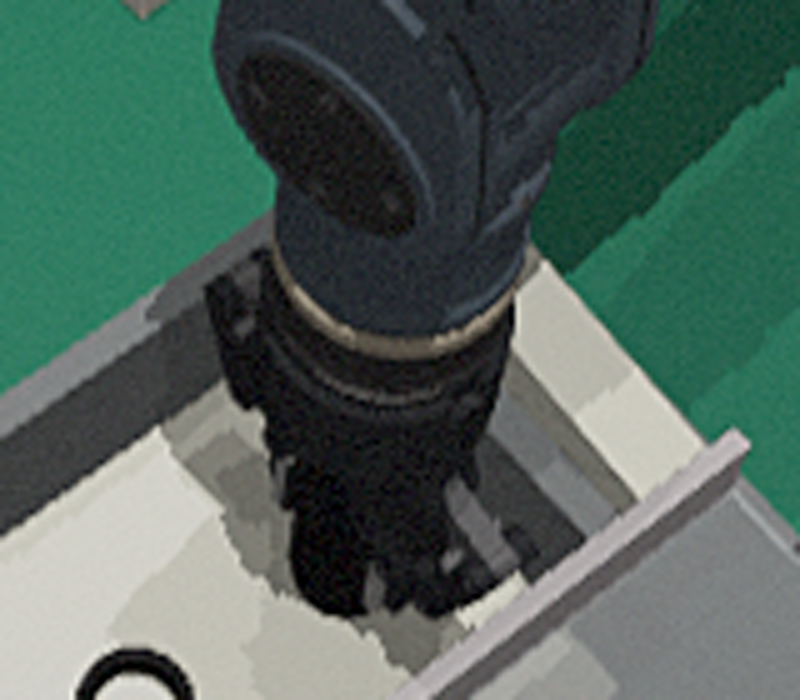

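View pics/t11.png

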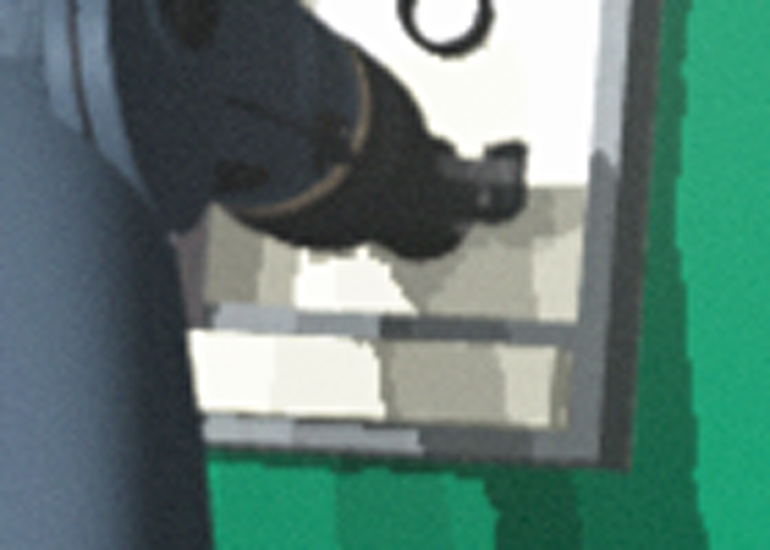

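Hatch and wedge have not moved (plate corner at scene (438,357), as before). Lifting.

```bash
python3 -m inch '[[0.03,0,0,-0.015,0],[0.03,0,0,-0.04,0],[0.03,0,0,-0.075,0],[0.03,0,0,-0.11,0],[0.03,0,0,-0.14,0],[0.03,0,0,-0.17,0],[0.03,0,0,-0.17,0],[0.03,0,0,-0.17,0]]'
python3 go.py 0.6225 -0.143 0.2 85.4
python3 - <<'E'
from h import *
a=r.get_image("scene");b=r.get_image("top")
crop("pics/s12.png",a,240,200,540,440,2.6);crop("pics/t12.png",b,85,130,300,290,3.6)
E
```

```text
t: 16.48
tcp_pos: [0.5671, 0.105, 0.1994]
tcp_rot: [[-0.997, 0.081, -0.002], [0.081, 0.997, -0.001], [0.002, -0.001, -1.0]]
contact_force: [-0.0, 0.2, -1.3]
opening: 0.0387
t 16.48 tcp [0.5671 0.105  0.1994] yaw 85.36 open 0.0387 F [-0.    0.25 -1.26]
shift [-0.0753 -0.2427 -0.0006] turn -0.0007 dist 0.2541
```

View pics/s12.png

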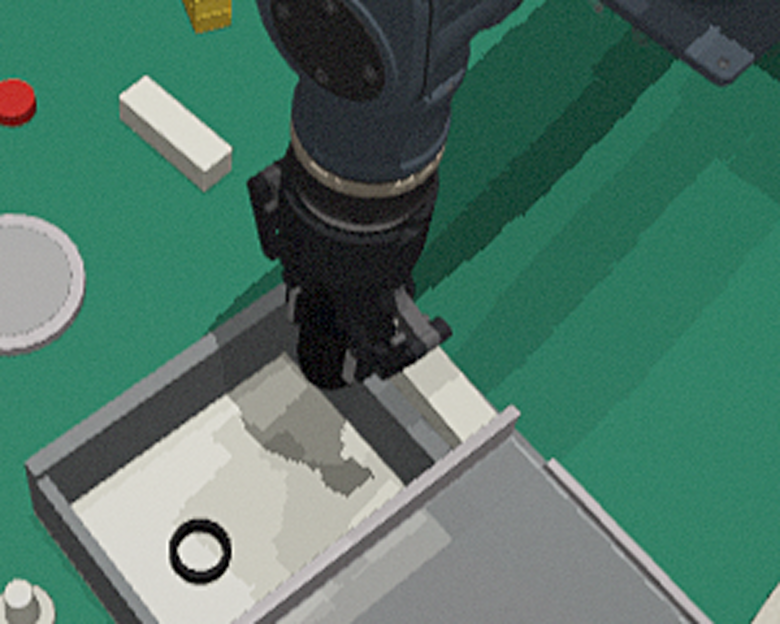

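View pics/t12.png

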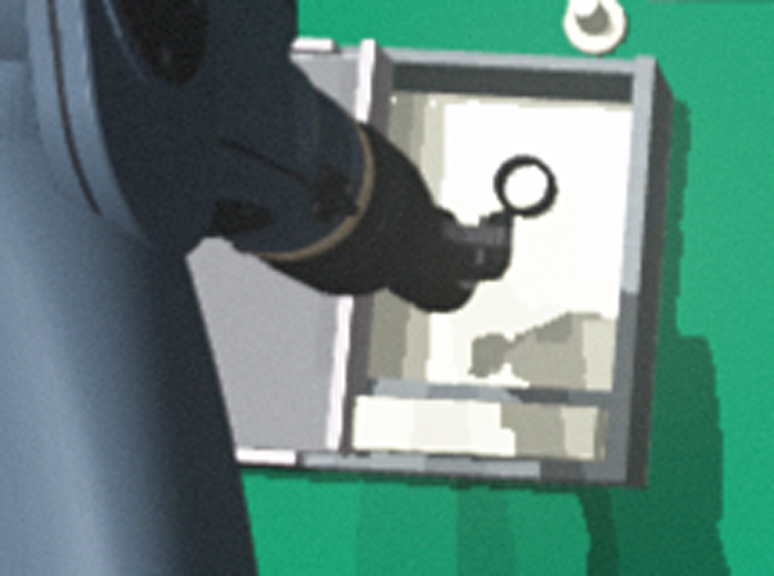

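The barrel is out of the box, held at scene crop (325,350); wedge and hatch are unchanged. Moving to the disc.

```bash
python3 -m inch '[[0.03,-0.01,-0.03,0,0],[0.03,-0.022,-0.07,0,0],[0.03,-0.036,-0.115,0,0],[0.03,-0.05,-0.16,0,0],[0.03,-0.064,-0.205,0,0],[0.03,-0.074,-0.235,0,0],[0.03,-0.0773,-0.2426,0,0],[0.03,-0.0773,-0.2426,0,0]]'
python3 -m inch '[[0.03,0,0,0.04,0],[0.03,0,0,0.08,0],[0.03,0,0,0.11,0],[0.03,0,0,0.13,0],[0.03,0,0,0.13,0],[0.03,0,0,0.13,0]]'
python3 go.py 0.6245 -0.143 0.0395 85.4
python3 - <<'E'
from h import *
a=r.get_image("scene");b=r.get_image("top")
crop("pics/s13.png",a,170,210,330,350,5);crop("pics/t13.png",b,280,140,400,240,6)
E
```

```text
t: 17.58
tcp_pos: [0.6246, -0.1426, 0.1993]
tcp_rot: [[-0.997, 0.081, -0.003], [0.081, 0.997, 0.001], [0.003, 0.001, -1.0]]
contact_force: [0.3, 0.1, -1.0]
opening: 0.0389
t: 18.32
tcp_pos: [0.6257, -0.1419, 0.0719]
tcp_rot: [[-0.997, 0.079, 0.001], [0.079, 0.997, -0.0], [-0.001, -0.0, -1.0]]
contact_force: [0.1, 0.6, 0.1]
opening: 0.0393
t 18.32 tcp [ 0.6257 -0.1419  0.0719] yaw 85.44 open 0.0393 F [0.07 0.57 0.07]
shift [ 0.0012 -0.0012  0.0324] turn 0.0008 dist 0.0325
```

View pics/s13.png

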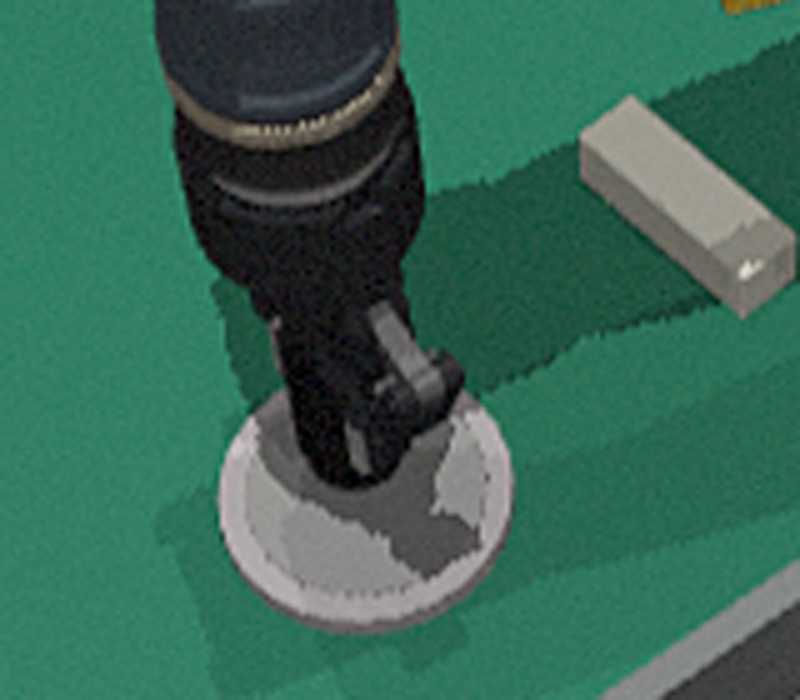

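View pics/t13.png

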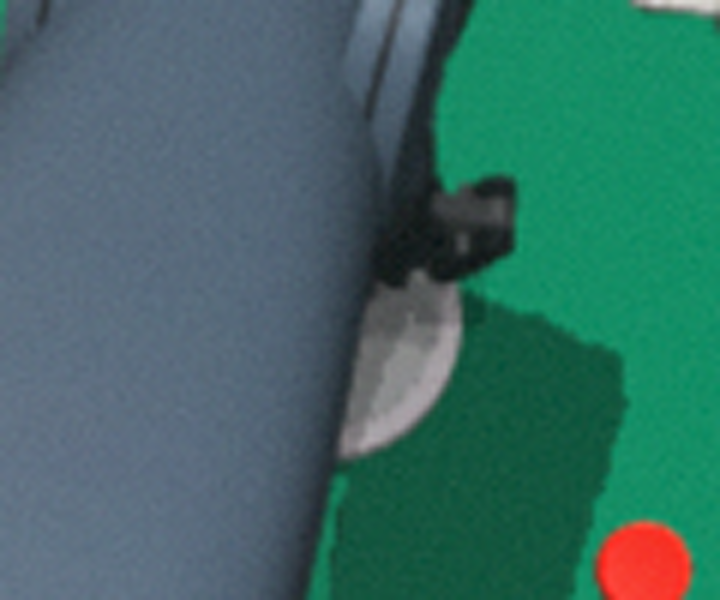

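The barrel is over the disc, its bottom at scene crop (350,480). Lowering and feeling for contact.

```bash
python3 -m inch '[[0.03,0.001,-0.001,0.015,0],[0.03,0.001,-0.001,0.027,0],[0.03,0.001,-0.001,0.030,0],[0.03,0.001,-0.001,0.030,0]]'
python3 go.py 0.6245 -0.143 0.0387 85.4
```

```text
t: 18.92
tcp_pos: [0.6238, -0.1437, 0.0401]
tcp_rot: [[-0.997, 0.081, -0.001], [0.081, 0.997, 0.0], [0.001, 0.0, -1.0]]
contact_force: [0.8, 0.1, -0.2]
opening: 0.0393
t 18.93 tcp [ 0.6238 -0.1437  0.0401] yaw 85.36 open 0.0393 F [ 0.84  0.14 -0.15]
shift [-0.0007  0.0007  0.0014] turn -0.0007 dist 0.0017
```

```bash
python3 -m inch '[[0.03,0,0,0.001,0],[0.03,0,0,0.002,0],[0.03,0,0,0.002,0]]'
```

```text
t: 19.3
tcp_pos: [0.6243, -0.1438, 0.0389]
tcp_rot: [[-0.997, 0.081, 0.0], [0.081, 0.997, -0.0], [-0.0, -0.0, -1.0]]
contact_force: [0.1, -0.5, -1.1]
opening: 0.0393
```

```bash
python3 -m inch '[[0.03,0,0,0.001,0],[0.03,0,0,0.0015,0],[0.03,0,0,0.0015,0],[0.03,0,0,0.0015,0]]'
python3 - <<'E'
from h import *
a=r.get_image("scene")
crop("pics/s14.png",a,200,260,290,340,8)
E
```

```text
t: 19.8
tcp_pos: [0.6244, -0.1438, 0.0387]
tcp_rot: [[-0.997, 0.081, 0.001], [0.081, 0.997, -0.0], [-0.001, -0.0, -1.0]]
contact_force: [-2.7, 1.2, 5.1]
opening: 0.0394
```

View pics/s14.png

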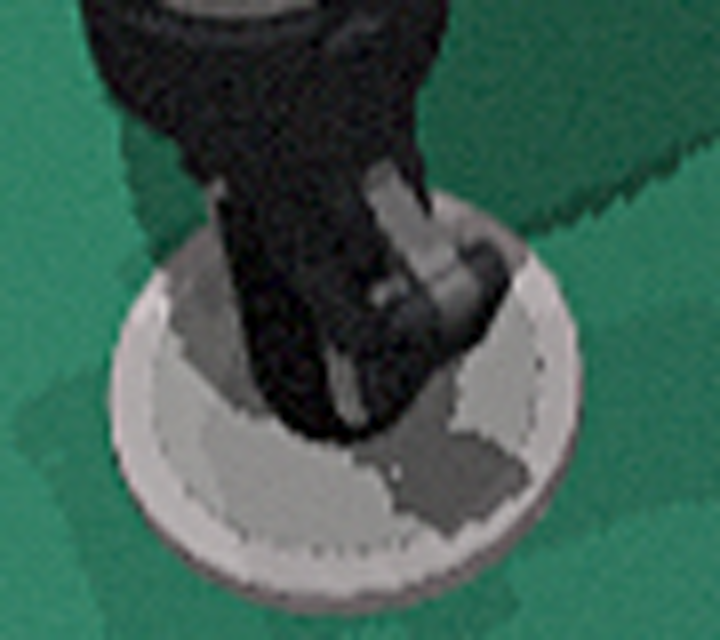

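Contact is made (5 N) and the barrel base is near the middle of the disc. Releasing and retreating upward.

```bash
python3 -m inch '[[0.045,0,0,0,0],[0.055,0,0,0,0],[0.065,0,0,0,0],[0.07,0,0,0,0],[0.07,0,0,0,0],[0.07,0,0,0,0]]'
python3 -m inch '[[0.07,0,0,-0.015,0],[0.07,0,0,-0.04,0],[0.07,0,0,-0.08,0],[0.07,0,0,-0.13,0],[0.07,0,0,-0.18,0],[0.07,0,0,-0.18,0]]'
python3 -m inch '[[0.07,0.05,0,0,0],[0.07,0.1,0,0,0],[0.07,0.15,0,0,0],[0.07,0.2,0,0,0],[0.07,0.25,0,0,0],[0.07,0.25,0,0,0],[0.07,0.25,0,0,0]]'
python3 - <<'E'
from h import *
a=r.get_image("scene");b=r.get_image("top");cv2.imwrite("pics/sc15.png",a);cv2.imwrite("pics/tp15.png",b)
E
```

```text
t: 20.6
tcp_pos: [0.6242, -0.1437, 0.0373]
tcp_rot: [[-0.997, 0.081, -0.0], [0.081, 0.997, 0.0], [0.0, 0.0, -1.0]]
contact_force: [-0.7, 0.5, 0.0]
opening: 0.0701
t: 21.35
tcp_pos: [0.6271, -0.1447, 0.2256]
tcp_rot: [[-0.997, 0.081, 0.013], [0.081, 0.997, -0.004], [-0.013, -0.003, -1.0]]
contact_force: [0.0, 0.1, 0.4]
opening: 0.0701
t: 22.22
tcp_pos: [0.3754, -0.1237, 0.2175]
tcp_rot: [[-0.997, 0.081, 0.001], [0.081, 0.997, -0.001], [-0.001, -0.0, -1.0]]
contact_force: [-0.2, 0.1, 0.3]
opening: 0.0701
```

View pics/sc15.png

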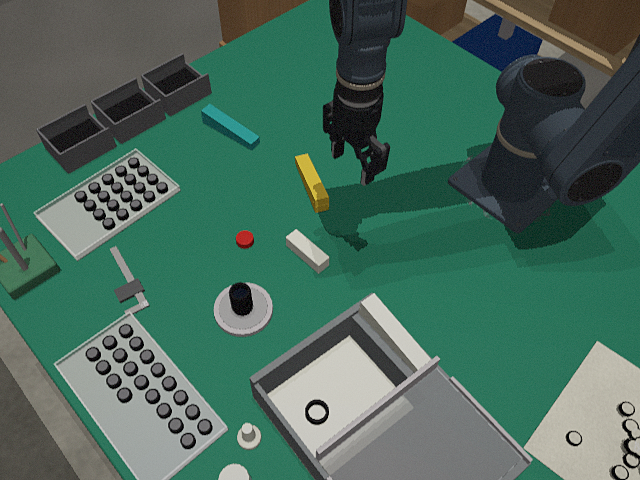

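View pics/tp15.png

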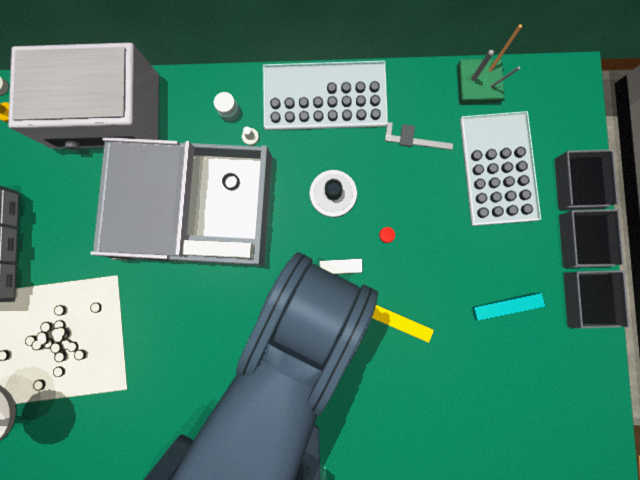

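The barrel stands upright on the disc (scene (241,299), top (333,189)) and the wedge sits in place on the ledge (top (184–253, 248)). One numeric check before handing in.

Run:
```python
from h import *
a=cv2.imread("pics/sc15.png");b=cv2.imread("pics/tp15.png")
c={}
for n,im,(x0,y0,x1,y1),th in(("s",a,(222,275,262,325),60),("t",b,(318,172,350,210),80)):
    m=(cv2.cvtColor(im,cv2.COLOR_BGR2GRAY)[y0:y1,x0:x1]<th).astype(np.uint8)
    k=max(cv2.findContours(m,cv2.RETR_EXTERNAL,cv2.CHAIN_APPROX_NONE)[0],key=cv2.contourArea)[:,0]+[x0,y0]; c[n]=cv2.minAreaRect(k)[0]
X=tri(c["s"],c["t"]);print("barrel",X,"off disc",X[:2]-[.6223,-.143])
L=np.array([.4853,.0306]);an=np.radians(-4.62);u=np.array([np.cos(an),np.sin(an)]);v=np.array([-u[1],u[0]])
g=cv2.cvtColor(b,cv2.COLOR_BGR2HSV)
m=np.zeros(g.shape[:2],np.uint8); m[236:262,180:258]=((g[236:262,180:258,2]>225)&(g[236:262,180:258,1]<50))
k=max(cv2.findContours(m,cv2.RETR_EXTERNAL,cv2.CHAIN_APPROX_NONE)[0],key=cv2.contourArea); rr=cv2.minAreaRect(k)
W=T.at(rr[0],.105);print("wedge",rr,"uv",(W[:2]-L)@u,(W[:2]-L)@v)
P=S.at((436.5,360),.115)
print("plate near corner uv",(P[:2]-L)@u,(P[:2]-L)@v)
crop("pics/s16.png",a,340,280,460,380,6.5)
```

```text
barrel [ 0.62283675 -0.14382135  0.04469414] off disc [ 0.00053675 -0.00082135]
wedge ((216.79794311523438, 247.9453582763672), (65.97733306884766, 13.985559463500977), 2.602562189102173) uv -0.0005081027446189867 0.07484898176462476
plate near corner uv -0.012148934370626543 0.1556656586780707
```

View pics/s16.png

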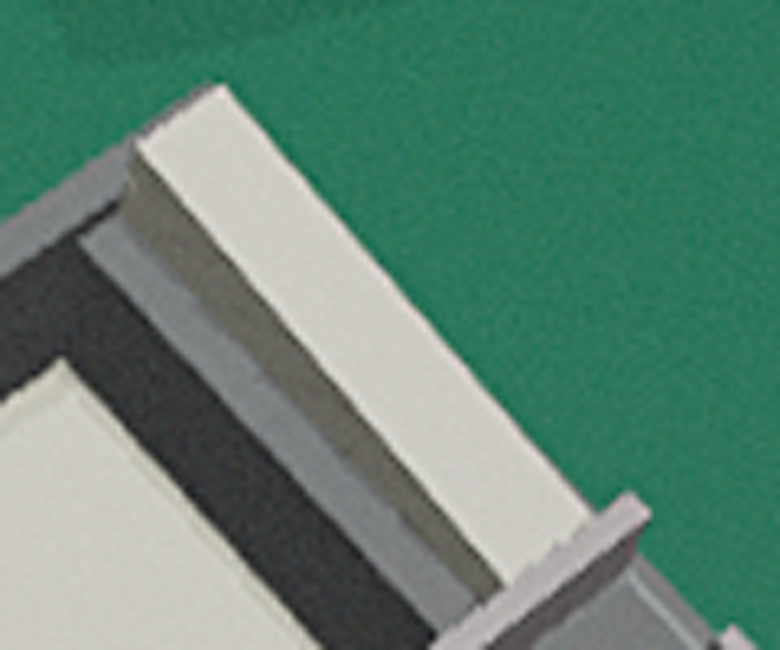

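The wedge lies flat, jammed between the lip (crop (140,150)) and the plate (crop (590,510)). All the values are within limits, so I'm handing in.

```bash
python3 -c "
from bench import r
print(r.job_done(), r.sense()['t'])"
```

```text
the job is handed in; nothing more can be done
the job is handed in; nothing more can be done
```

I pushed the hatch open with the long white wedge, laid it flat on the ledge between lip and plate, and let go. I then lifted the tall barrel out, stood it in the middle of the disc, backed the arm away and handed in at about 22 s. The hand-in reports no verdict, so I can't confirm a pass.

**Last checks, all from the final pictures:**
- **Barrel:** upright, about 1 mm from the disc's centre. The measured mid-height was 0.045 m, against 0.042 m expected.
- **Wedge:** its centre is about 0 mm off the ledge's centre line and 75 mm from the lip, lying flat.
- **Hatch:** still held open. The plate position puts its travel at about 0.147 m, the wedge's own hold-open figure; this is rough to a few millimetres, above the 0.138 m needed.
- **Robot:** clear of everything.

**One thing that disagreed:** I read a sideways force of about 5 N while the open fingers went down around the barrel. It may have been a brief touch of the hatch plate; the hatch and wedge had not moved in the pictures taken afterwards.

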